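Run the bean samples past the reader and store them

ROBOT

A 6-joint arm with a two-finger parallel gripper is mounted at the origin on the work surface. World frame = base frame: x ahead of the robot, y to its left, z up, the work surface at z = 0. Lengths are in m, angles in degrees, forces in N, time in s.
With the tool pointing down it reaches from about 0.4 to 0.825 m from the base axis. Payload 7 kg.
Tool frame: the origin (TCP) lies midway between the tips of the shut fingers; the grasp point (between the pads) lies 19 mm behind it; z points along the fingers, y is the direction in which the jaws open and shut (so a half turn about z gives the same grasp; the last joint's range is limited). The gripper opens to 88 mm and grips with 3 to 60 N. Pads are 19 mm wide; open, the fingers measure 130 mm over their backs; the gripper's body (78 mm by 193 mm) begins 47 mm behind the grasp point.
Start: joints at [79.876, 20.546, 0.682, 0, -70.136, -16.507], TCP at [0.303, 0.603, 0.227] pointing down, gripper open.
Joint ranges: [-176.03, 176.03], [-82.01, 121.73], [-58.28, 71.71], [-173.87, 95.51], [-174.79, -0.11], [-173.66, 173.66]. Speed limits (degrees/s): [136.94, 136.94, 172.46, 180, 180, 180].

INTERFACE

Orientations are given as [roll, pitch, yaw] about the fixed x, y, z axes, in that order (R = Rz(yaw) Ry(pitch) Rx(roll)).
In Python, from plant import sensors, viewer, r gives the robot as it stands. The module is installed in compiled form; this text tells all that it offers.
- The arm moves only by the shell command python3 -m handwheel 'ROWS' [OPENING] [FORCE]. ROWS is JSON, one flat list of numbers, 6 for each row, row after row: the shift along the world's x, y, z in cm, then the turn, a rotation vector about the world's x, y, z in rad. In form: [tx, ty, tz, wx, wy, wz, tx, ty, tz, wx, wy, wz, ...]. A call has 1 to 8 rows; each row is the pose to reach, as a shift and turn from the pose measured when the call began; what a row does not reach only later rows make up. A row lasts 1/10 s, in which the tool goes at most 50 mm and 8.59 degrees, less where a joint would pass 70% of its speed; a pose out of reach is approached as far as the arm can. A call with a gripper value outside its range is refused whole. OPENING is the closure in counts, from 0 (fully open) to 255 (shut), set as the call begins (- or left out, the last holds). The fingers move at their own pace and stop on an object; FORCE is the grip in N (left out, the last holds). Time passes only in rows, so rows that repeat a pose let the fingers close. It gives the time, the measured TCP pose, the force and the opening at its end, in the units of the state.
- sensors.get_state(): the state, without advancing time (a new reading comes with each control period).
- viewer.capture(name): name is "scene" or "top" or "wrist"; returns a dict with "img" (400x640x3 uint8, red, green, blue), "camera_matrix" (3x3 intrinsics, pixels), "camera_from_world" (4x4, takes a point from world to camera coordinates); the wrist camera has in their place "mount" (4x4, takes a point from camera to tool coordinates, whose origin is the TCP and whose axes are the flange's). Camera axes: x right, y down, z forward; pixel columns grow to the right and rows downward; lengths in m; the calibration is good to about 2 mm. A picture is of the moment at which its call begins: read the wrist's pose just before it. There is no depth.
- r.close_job(): hands the job in, once; it reports no verdict.
The state is a dict: "time_s": time; "joints": joint angles; "qd": joint speeds; "joint_torque": joint torques, N m; "tcp_pos": TCP position; "eef_rot": TCP orientation; "contact_force": force on the tool from outside, world axes, zero at the start; "moment": the same for the moment, N m; "gripper_width": finger opening in m.
Only numpy, scipy, OpenCV 4.12 (cv2) and the standard library are available. Lean on these libraries where they do the work, as an engineer would, in place of code of your own. Each camera call takes 0.05 s, during which the arm holds its last target.

TASK

Put every bamboo sample canister standing on the bench into the cups of the reader wheel, one to a cup and fully down. With all of them loaded, turn the wheel counter-clockwise (seen from above) by its crank post through one full turn and on until it comes against its stop, so that each sample passes the reader. Then move all the canisters from the wheel into the wells of the wooden storage block, upright and fully down, leaving the wheel at its stop and not shifting the jar or the wooden spoon.

Things in the scene. Friction and masses are not known exactly. Their poses are not given: they have to be found in the camera images.
- canister1: round bamboo sample canister with a cork top and a dark band near the top, 50 mm diameter, 95 mm tall, about 160 g, closed, with a weighted foot (centre of mass about 21 mm up); stands upright on the bench at the start. Origin: centre of its underside, z up along its axis; foot edge bevelled over the lowest 4 mm. May be absent (None from the start)
- canister2: round bamboo sample canister with a cork top and a dark band near the top, 50 mm diameter, 95 mm tall, about 160 g, closed, with a weighted foot (centre of mass about 21 mm up); stands upright on the bench at the start. Origin: centre of its underside, z up along its axis; foot edge bevelled over the lowest 4 mm. May be absent (None from the start)
- canister3: round bamboo sample canister with a cork top and a dark band near the top, 50 mm diameter, 95 mm tall, about 160 g, closed, with a weighted foot (centre of mass about 21 mm up); stands upright on the bench at the start. Origin: centre of its underside, z up along its axis; foot edge bevelled over the lowest 4 mm. May be absent (None from the start)
- wheel (a joint): turning angle of the reader wheel (rad) about the vertical axis through point hub, growing counter-clockwise seen from above; starts between 0 and 0.6; end stops at 0 and 7.0, so from any start there is just over a full turn to the upper stop. Stays where it is left; needs about 3 to 4 N sideways at the crank post to turn
- hub (a point): centre of the wheel, on its turning axis, at the upper face of the wooden disc (234 mm diameter), 34 mm above the bench; the disc carries three aluminium cups and one dark wooden crank post; x and y axes turn with the wheel, the post lies on its -x side
- crank (a point): centre of the top of the dark wooden crank post: upright round post, 20 mm diameter, 103 mm tall above the disc, top 137 mm above the bench, 72 mm from the wheel's axis; does not spin by itself
- cup1 (a point): centre of the floor of one of the wheel's three aluminium cups: open tube 53 mm inside, 65 mm over its flared rim, 45 mm deep (rim 45 mm above this point, this point 34 mm above the bench). Carried round by the wheel on a circle of 72 mm radius, cups and crank post 90 degrees apart; holds one canister upright, of which 50 mm stick out
- cup2 (a point): centre of the floor of one of the wheel's three aluminium cups: open tube 53 mm inside, 65 mm over its flared rim, 45 mm deep (rim 45 mm above this point, this point 34 mm above the bench). Carried round by the wheel on a circle of 72 mm radius, cups and crank post 90 degrees apart; holds one canister upright, of which 50 mm stick out
- cup3 (a point): centre of the floor of one of the wheel's three aluminium cups: open tube 53 mm inside, 65 mm over its flared rim, 45 mm deep (rim 45 mm above this point, this point 34 mm above the bench). Carried round by the wheel on a circle of 72 mm radius, cups and crank post 90 degrees apart; holds one canister upright, of which 50 mm stick out
- stand: fixed steel stand under the wheel, round, 240 mm wide; origin on the wheel's axis at bench height. Its own +x side carries the grey reader box: 40 x 75 mm, top 85 mm above the bench, from 138 to 178 mm off the axis
- block: fixed light wooden storage block, 240 mm long (its x), 80 mm wide (its y), 60 mm high, three round wells in a row along x, 80 mm apart; origin: centre of its underside
- well1 (a point): centre of the floor of one of the three round wells in the storage block: 53 mm wide, 45 mm deep, rim bevelled 3 mm; this point is 15 mm above the bench; holds one canister upright, of which 50 mm stick out
- well2 (a point): centre of the floor of one of the three round wells in the storage block: 53 mm wide, 45 mm deep, rim bevelled 3 mm; this point is 15 mm above the bench; holds one canister upright, of which 50 mm stick out
- well3 (a point): centre of the floor of one of the three round wells in the storage block: 53 mm wide, 45 mm deep, rim bevelled 3 mm; this point is 15 mm above the bench; holds one canister upright, of which 50 mm stick out
- jar: bystander: amber glass jar with steel lid, 68 mm diameter, 100 mm tall; origin: centre of its underside
- scoop: bystander: wooden spoon lying on the bench left of the wheel; origin: centre of its underside

How it is judged:
By the outcome, as a careful person would: the job done as asked, in the order asked, and still so for the second after the job is handed in, with the robot touching nothing.
Of canister1, canister2, canister3 only 2 to 3 are there at a start; the rules pass over those that are not, and their reading is None.
At some moment in a run one of canister1, canister2, canister3 may be knocked a few centimetres aside while the robot is not near it.
It also fails if it takes over 210 s, if anything falls off the work surface, if the arm or the gripper's body presses on something with over 40 N, if the wrist force passes 120 N, or if a joint passes its speed limit or range.

## Working session

There is one attempt and no reset: what is moved stays moved. The work goes in short steps, Python scripts to look and compute and a shell command to move; the robot and the scene stay as the last step left them, time stands still between calls to the robot, and variables do not carry over. Pictures are saved under pics/ and viewed, and the job is handed in when it is done.

```bash
mkdir -p pics; cat > h.py <<'E'
import numpy as np, cv2
from plant import sensors, viewer, r
def snap(cam,name,crop=None,scale=1):
    s=sensors.get_state(); c=viewer.capture(cam); im=c["img"][:,:,::-1].copy()
    np.savez('pics/%s.npz'%name,img=im,K=c["camera_matrix"],T=c.get("camera_from_world",np.eye(4)),M=c.get("mount",np.eye(4)),p=s["tcp_pos"],e=s["eef_rot"])
    cv2.imwrite('pics/%s.png'%name,im); return c
def crop(name,x0,y0,x1,y1,s,out):
    im=cv2.imread('pics/%s.png'%name)[y0:y1,x0:x1]
    cv2.imwrite('pics/%s.png'%out,cv2.resize(im,None,fx=s,fy=s,interpolation=cv2.INTER_CUBIC))
from scipy.spatial.transform import Rotation as R
def cam(name):
    d=np.load('pics/%s.npz'%name); K=d['K'];T=d['T']
    if name.startswith('w'):
        W=np.eye(4);W[:3,:3]=R.from_euler('xyz',d['e'],degrees=True).as_matrix();W[:3,3]=d['p']
        T=np.linalg.inv(W@d['M'])
    return K,T
def px2w(name,u,v,z):
    K,T=cam(name); Ti=np.linalg.inv(T); o=Ti[:3,3]; d=Ti[:3,:3]@np.linalg.solve(K,[u,v,1.])
    return (o+d*(z-o[2])/d[2])[:3]
def w2px(name,P):
    K,T=cam(name); p=T[:3,:3]@np.array(P,float)+T[:3,3]; q=K@p; return q[:2]/q[2]
E
python3 - <<'E'
from h import *
print(sensors.get_state())
for n in ["scene","top","wrist"]:
    c=snap(n,n[0]+"0"); print(n,[ (k,np.round(c[k],3).tolist()) for k in c if k!='img'])
E
```

```text
{'time_s': 0.0, 'joints': array([ 7.98756288e+01,  2.05913587e+01,  6.31895945e-01, -2.07309415e-02,
       -7.01370260e+01, -1.65073893e+01]), 'qd': array([ 0.0216755 , -0.058904  ,  0.00024047, -0.1041262 , -0.02555429,
        0.02801205]), 'joint_torque': array([-1.38759264e-03, -5.82715845e+01,  2.93074769e+01,  6.99772239e+00,
        7.13321962e-03, -1.78126411e-04]), 'tcp_pos': array([0.30236302, 0.6029135 , 0.22560738]), 'eef_rot': array([ 1.79901950e+02, -8.73395660e-03, -2.66388132e+01]), 'contact_force': array([-0.4473761 ,  0.52836022,  0.53760501]), 'moment': array([-0.03215379,  0.00388222, -0.01763408]), 'gripper_width': 0.08782279904892698}
scene [('camera_matrix', [[400.942, 0.0, 326.176], [0.0, 400.942, 205.174], [0.0, 0.0, 1.0]]), ('camera_from_world', [[0.149, 0.989, -0.013, -0.176], [0.606, -0.101, -0.789, -0.288], [-0.781, 0.11, -0.614, 1.808], [0.0, 0.0, 0.0, 1.0]])]
top [('camera_matrix', [[501.644, 0.0, 315.123], [0.0, 501.644, 199.64], [0.0, 0.0, 1.0]]), ('camera_from_world', [[-0.01, -1.0, -0.013, 0.118], [-0.994, 0.011, -0.11, 0.616], [0.11, 0.012, -0.994, 1.547], [0.0, 0.0, 0.0, 1.0]])]
wrist [('camera_matrix', [[359.004, 0.0, 320.395], [0.0, 359.004, 200.717], [0.0, 0.0, 1.0]]), ('mount', [[0.001, -0.963, -0.271, 0.073], [1.0, 0.001, -0.0, 0.001], [0.001, -0.271, 0.963, -0.157], [0.0, 0.0, 0.0, 1.0]])]
```

View pics/s0.png

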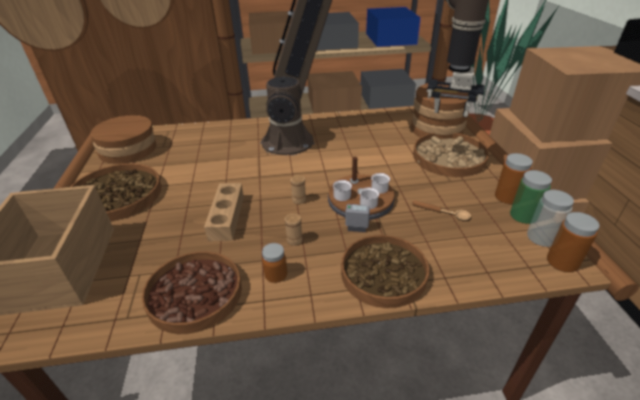

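View pics/t0.png

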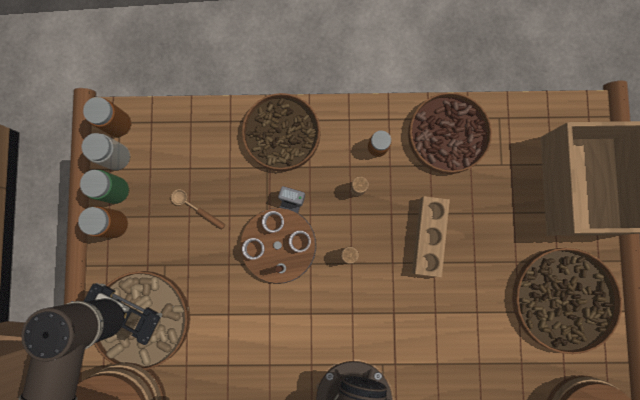

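View pics/w0.png

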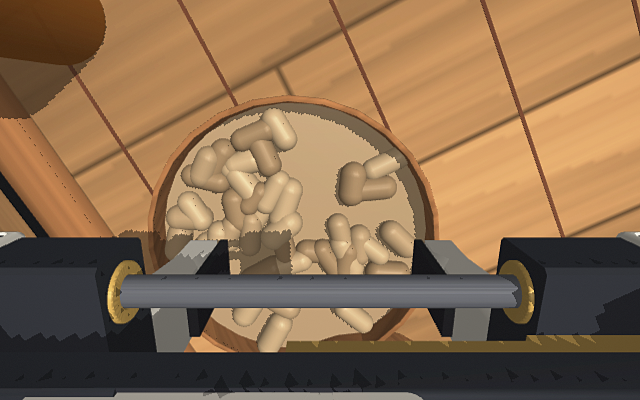

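The scene and top views show two canisters, at top pixels of about (360,186) and (349,256). The wheel is near (278,245), the block near (432,237) and the jar near (380,144). I'll enlarge crops to get exact positions.

```bash
python3 - <<'E'
from h import *
crop('t0',225,170,385,290,5,'t0a'); crop('t0',320,120,460,290,3.5,'t0b')
E
```

```text
(no output)
```

View pics/t0a.png

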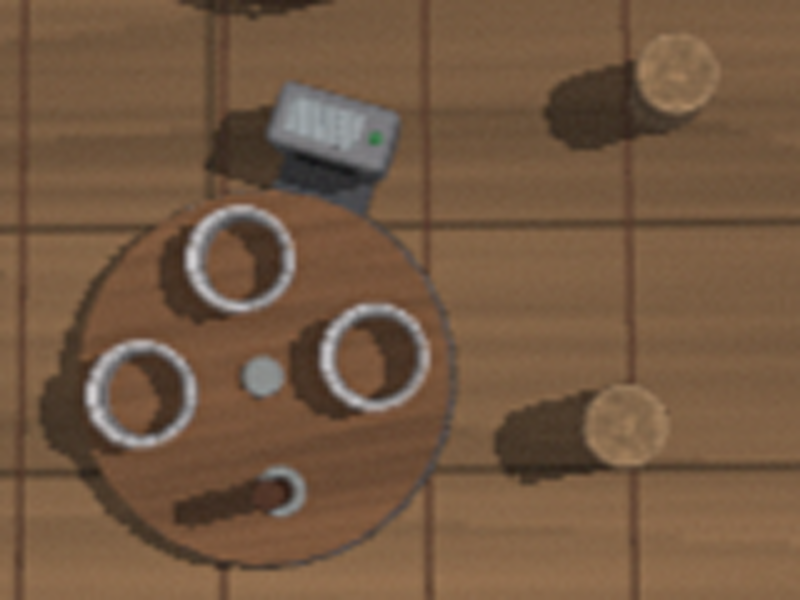

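View pics/t0b.png

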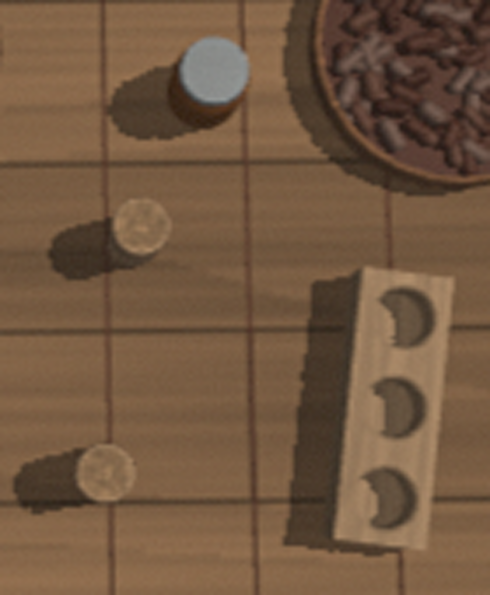

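```bash
python3 - <<'E'
from h import *
f=lambda u,v,s,x,y,z: px2w('t0',(u+.5)/s-.5+x,(v+.5)/s-.5+y,z)
A=lambda u,v,z:f(u,v,5,225,170,z)
B=lambda u,v,z:f(u,v,3.5,320,120,z)
for n,u,v,z in [('cupA',240,258,.079),('cupB',141,394,.079),('cupC',375,358,.079),('hub',263,377,.034),('can1',678,73,.095),('can2',627,426,.095),('crank',270,494,.137)]:
    print(n,A(u,v,z).round(4))
for n,u,v,z in [('w',406,317,.06),('w',398,407,.06),('w',388,498,.06),('c',362,268,.06),('c',453,277,.06),('c',335,541,.06),('c',427,548,.06),('jar',215,70,.1),('can1',141,226,.095),('can2',106,472,.095)]:
    print(n,B(u,v,z).round(4))
print(A(335,130,.085))
E
```

```text
cupA [0.5479 0.2415 0.079 ]
cupB [0.4658 0.3017 0.079 ]
cupC [0.4862 0.1594 0.079 ]
hub [0.4763 0.2315 0.034 ]
can1 [ 0.6566 -0.0266  0.095 ]
can2 [0.4437 0.0081 0.095 ]
crank [0.4064 0.2184 0.137 ]
w [ 0.5779 -0.2603  0.06  ]
w [ 0.4988 -0.2505  0.06  ]
w [ 0.4197 -0.239   0.06  ]
c [ 0.6218 -0.223   0.06  ]
c [ 0.6129 -0.303   0.06  ]
c [ 0.3831 -0.1917  0.06  ]
c [ 0.3763 -0.2712  0.06  ]
jar [ 0.7927 -0.0926  0.1   ]
can1 [ 0.6566 -0.0258  0.095 ]
can2 [0.4446 0.0083 0.095 ]
[0.62526754 0.18276049 0.085     ]
```

I see two canisters: one at (0.657,-0.026) and one at (0.444,0.008). The hub is near (0.476,0.231). I'll keep one jaw yaw of about -8° throughout, which is perpendicular to the well row, and start with a look from above the nearer canister.

```bash
python3 -m handwheel '[14.2,-59.5,-2.6,0,0,0.325,14.2,-59.5,-2.6,0,0,0.325,14.2,-59.5,-2.6,0,0,0.325,14.2,-59.5,-2.6,0,0,0.325,14.2,-59.5,-2.6,0,0,0.325,14.2,-59.5,-2.6,0,0,0.325,14.2,-59.5,-2.6,0,0,0.325,14.2,-59.5,-2.6,0,0,0.325]' 0 20
python3 - <<'E'
from h import *
s=sensors.get_state(); p=s['tcp_pos']; print(p, s['eef_rot'], s['joints'], (np.array([.444,.008,.2])-p)*100)
E
```

```text
time_s: 0.95
tcp_pos: [0.3951, 0.2126, 0.2091]
eef_rot: [180.0, -0.0, -8.0]
contact_force: [1.2, 0.7, 0.5]
gripper_width: 0.0878
[0.39508898 0.2126299  0.20914852] [ 1.79951613e+02 -2.14783983e-02 -7.98340934e+00] [ 5.36353639e+01 -5.70048780e-01 -2.79662141e+01  4.71755248e-02
 -6.26362042e+01  2.83595222e+01] [  4.89110217 -20.46299025  -0.91485237]
```

```bash
python3 -m handwheel '[4.9,-20.5,-0.9,0,0,0,4.9,-20.5,-0.9,0,0,0,4.9,-20.5,-0.9,0,0,0,4.9,-20.5,-0.9,0,0,0,4.9,-20.5,-0.9,0,0,0,4.9,-20.5,-0.9,0,0,0]'
python3 - <<'E'
from h import *
s=sensors.get_state(); p=s['tcp_pos']; print(p, s['eef_rot'])
snap('wrist','w1'); snap('top','t1')
print(w2px('w1',[.444,.008,.095]),w2px('w1',[.6566,-.026,.095]))
E
```

```text
time_s: 1.55
tcp_pos: [0.4439, 0.0055, 0.1998]
eef_rot: [179.9, 0.0, -8.2]
contact_force: [-0.7, -0.1, -0.5]
gripper_width: 0.0874
[0.44389992 0.00546535 0.19982697] [ 1.79925074e+02  1.82936774e-02 -8.20547181e+00]
[316.43233123 199.30680872] [ 321.26337061 -149.37090532]
```

View pics/w1.png

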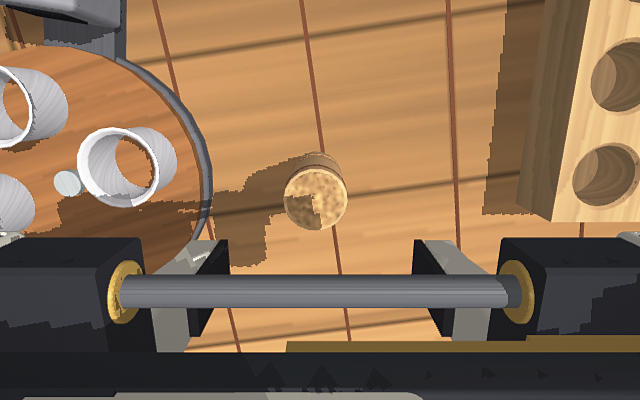

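The canister top is at (315,200), within about 1 px of my top-camera estimate. I'll cross-check cup C and the wells from this view, then grasp.

```bash
python3 - <<'E'
from h import *
crop('w1',0,30,220,230,3.6,'w1a')
print(px2w('w1',119,167,.079),px2w('w1',315,200,.095),px2w('w1',607,176,.06))
E
```

```text
[0.48758588 0.15815842 0.079     ] [0.44361454 0.00915357 0.095     ] [ 0.41983874 -0.2358722   0.06      ]
```

View pics/w1a.png

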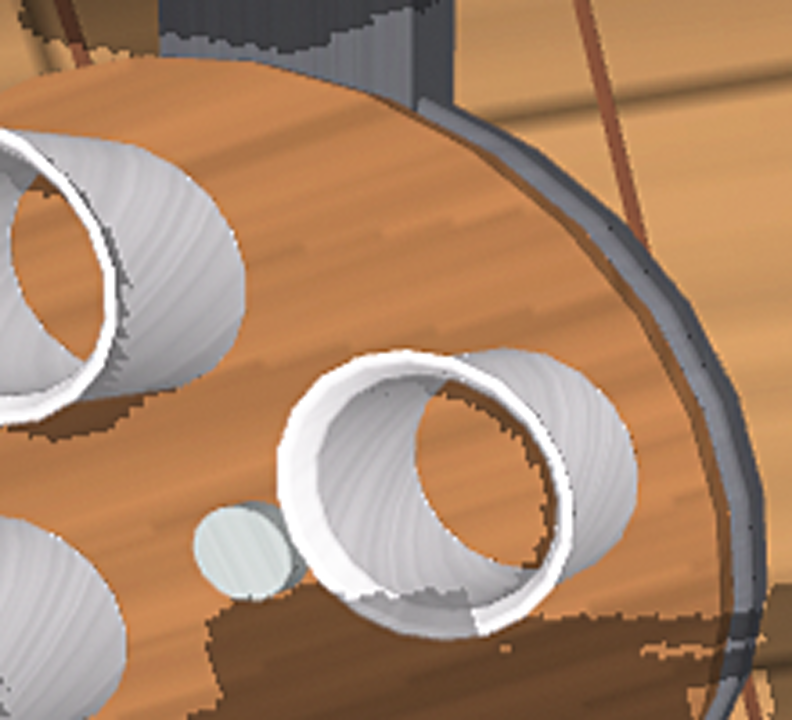

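```bash
python3 -m handwheel '[0,0.25,-7,0,0,0,0,0.25,-11,0,0,0,0,0.25,-14.5,0,0,0,0,0.25,-14.5,0,0,0]' 0 20
python3 -m handwheel '[0,0,0,0,0,0,0,0,0,0,0,0,0,0,0,0,0,0,0,0,0,0,0,0,0,0,0,0,0,0]' 255 25
```

```text
time_s: 2.05
tcp_pos: [0.4399, 0.0094, 0.0506]
eef_rot: [179.7, 0.5, -8.0]
contact_force: [-1.0, -0.4, 0.2]
gripper_width: 0.0877
time_s: 2.55
tcp_pos: [0.4406, 0.0097, 0.0518]
eef_rot: [179.7, 0.4, -8.0]
contact_force: [0.1, 0.0, -1.0]
gripper_width: 0.0533
```

```bash
python3 -m handwheel '[0,0,0,0,0,0,0,0,0,0,0,0,0,0,0,0,0,0,0,0,0,0,0,0]' 255 25
python3 -m handwheel '[0.3,0,4,0,0,0,0.4,0,8,0,0,0,0.4,0,12,0,0,0,0.4,0,12,0,0,0,0.4,0,12,0,0,0]'
python3 - <<'E'
from h import *
s=sensors.get_state(); p=s['tcp_pos']; print(p, s['eef_rot'],s['gripper_width'])
snap('wrist','w2')
E
```

```text
time_s: 2.95
tcp_pos: [0.4405, 0.0096, 0.0518]
eef_rot: [179.7, 0.4, -8.0]
contact_force: [-0.7, -0.2, 1.1]
gripper_width: 0.0499
time_s: 3.45
tcp_pos: [0.4445, 0.0098, 0.1722]
eef_rot: [179.8, 0.3, -8.0]
contact_force: [0.5, -0.5, -3.0]
gripper_width: 0.0493
[0.44454217 0.00983259 0.17216523] [179.80255366   0.32845448  -8.03409634] 0.049328226276207365
```

View pics/w2.png

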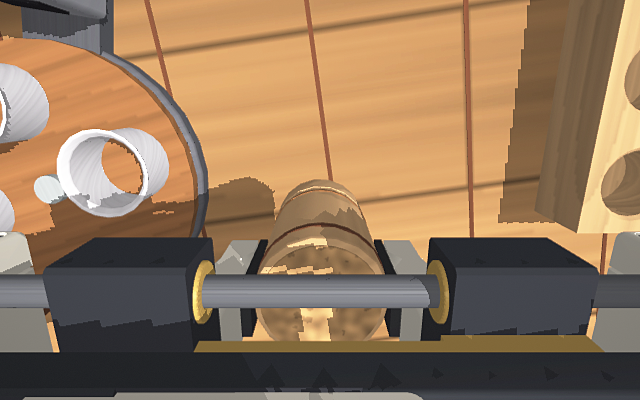

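```bash
python3 - <<'E'
from h import *
im=cv2.imread('pics/w2.png'); d=np.load('pics/w2.npz'); W=R.from_euler('xyz',d['e'],degrees=True).as_matrix()
for off,c in [(0.0,(255,0,0)),(.0035,(0,255,0)),(.007,(0,0,255))]:
    for zz in (-.0432,.0518):
        pts=[w2px('w2',d['p']+W@np.array([off+.025*np.cos(a),.025*np.sin(a),zz])) for a in np.linspace(0,6.28,80)]
        cv2.polylines(im,[np.round(np.array(pts)*8).astype(int)],True,c,1,cv2.LINE_AA,3)
cv2.imwrite('pics/w2o.png',cv2.resize(im[160:350,220:420],None,fx=3,fy=3,interpolation=cv2.INTER_CUBIC))
E
```

```text
(no output)
```

View pics/w2o.png

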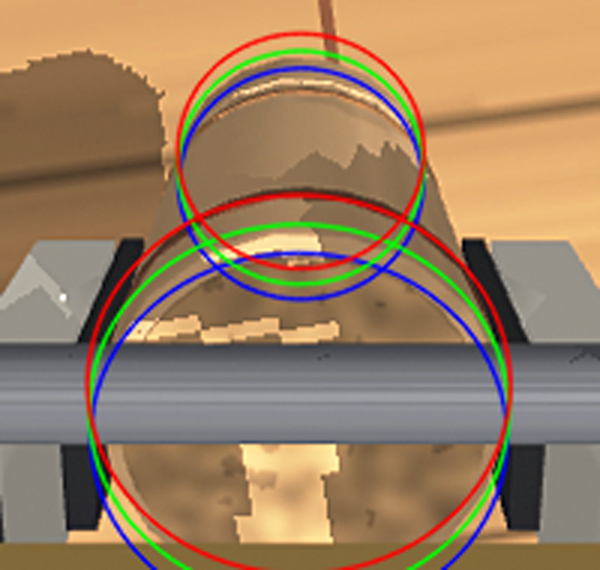

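```bash
python3 -m handwheel '[3.95,14.9,0,0,0,0,3.95,14.9,0,0,0,0,3.95,14.9,0,0,0,0,3.95,14.9,0,0,0,0,3.95,14.9,0,0,0,0,3.95,14.9,0,0,0,0]'
python3 - <<'E'
from h import *
snap('wrist','w3'); snap('top','t3'); snap('scene','s3')
s=sensors.get_state(); print(s['tcp_pos'],s['eef_rot'])
def ov(name,out,box,f,circs):
    im=cv2.imread('pics/%s.png'%name)
    for C,rr,c in circs:
        pts=[w2px(name,np.array(C)+rr*np.array([np.cos(a),np.sin(a),0])) for a in np.linspace(0,6.28,80)]
        cv2.polylines(im,[np.round(np.array(pts)*8).astype(int)],True,c,1,cv2.LINE_AA,3)
    x0,y0,x1,y1=box
    cv2.imwrite('pics/%s.png'%out,cv2.resize(im[y0:y1,x0:x1],None,fx=f,fy=f,interpolation=cv2.INTER_CUBIC))
ov('w3','w3o',(180,120,460,350),2.8,[((.487,.1587,.079),.0325,(0,255,0))])
E
cat >> h.py <<'E'
def ov(name,out,box,f,circs):
    im=cv2.imread('pics/%s.png'%name)
    for C,rr,c in circs:
        pts=[w2px(name,np.array(C)+rr*np.array([np.cos(a),np.sin(a),0])) for a in np.linspace(0,6.28,80)]
        cv2.polylines(im,[np.round(np.array(pts)*8).astype(int)],True,c,1,cv2.LINE_AA,3)
    x0,y0,x1,y1=box
    cv2.imwrite('pics/%s.png'%out,cv2.resize(im[y0:y1,x0:x1],None,fx=f,fy=f,interpolation=cv2.INTER_CUBIC))
E
```

```text
time_s: 4.1
tcp_pos: [0.4822, 0.1576, 0.1695]
eef_rot: [179.6, 0.6, -8.0]
contact_force: [0.8, 0.1, -2.8]
gripper_width: 0.0499
[0.48282784 0.15736282 0.1707227 ] [179.69972539   0.4869335   -8.10775429]
```

View pics/w3o.png

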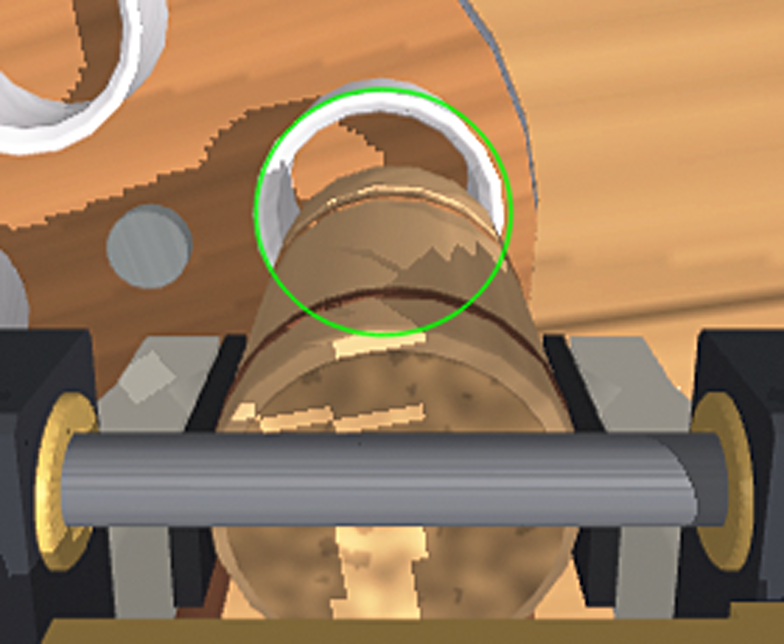

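```bash
python3 -m handwheel '[0.12,0.13,0,0,0,0,0.12,0.13,-2,0,0,0,0.12,0.13,-3.5,0,0,0,0.12,0.13,-3.5,0,0,0]'
python3 -m handwheel '[0,0,-0.7,0,0,0,0,0,-1.4,0,0,0,0,0,-1.4,0,0,0]'
```

```text
time_s: 4.65
tcp_pos: [0.4828, 0.1573, 0.1341]
eef_rot: [179.6, 0.6, -8.2]
contact_force: [0.5, -0.2, -2.2]
gripper_width: 0.0499
time_s: 4.95
tcp_pos: [0.4837, 0.1585, 0.1202]
eef_rot: [179.7, 0.5, -8.2]
contact_force: [0.5, 5.5, -4.7]
gripper_width: 0.0495
```

```bash
python3 -m handwheel '[0,0.08,-1,0,0,0,0,0.08,-2,0,0,0,0,0.08,-2.6,0,0,0,0,0.08,-2.6,0,0,0]'
python3 -c "
from plant import sensors as s;print(s.get_state()['tcp_pos'],s.get_state()['contact_force'])"
```

```text
time_s: 5.35
tcp_pos: [0.4834, 0.1591, 0.0931]
eef_rot: [179.7, 0.6, -8.2]
contact_force: [0.7, 1.9, -2.7]
gripper_width: 0.0498
[0.48335546 0.15911564 0.09305309] [ 0.70494279  1.94653616 -2.68071427]
```

```bash
python3 -m handwheel '[0,0,-0.4,0,0,0,0,0,-0.75,0,0,0,0,0,-0.75,0,0,0]'
python3 -m handwheel '[0,0,0,0,0,0,0,0,0,0,0,0,0,0,0,0,0,0]' 70
python3 -m handwheel '[0,0,3,0,0,0,0,0,7,0,0,0,0,0,10,0,0,0,0,0,10,0,0,0]' 0
python3 - <<'E'
from h import *
snap('wrist','w4'); snap('top','t4'); snap('scene','s4')
crop('t4',225,130,385,290,4,'t4a')
s=sensors.get_state(); print(s['tcp_pos'],s['eef_rot'])
E
```

```text
time_s: 5.65
tcp_pos: [0.4838, 0.1593, 0.0857]
eef_rot: [179.7, 0.6, -8.2]
contact_force: [0.6, -0.1, -0.7]
gripper_width: 0.0495
time_s: 5.95
tcp_pos: [0.4836, 0.1591, 0.0857]
eef_rot: [179.7, 0.6, -8.2]
contact_force: [0.5, -0.4, -0.0]
gripper_width: 0.0628
time_s: 6.35
tcp_pos: [0.4858, 0.1602, 0.1902]
eef_rot: [179.9, 0.2, -8.1]
contact_force: [1.2, -0.2, -0.5]
gripper_width: 0.0863
[0.483144   0.15882257 0.18533932] [179.67602495   0.60238858  -8.19176102]
```

View pics/w4.png

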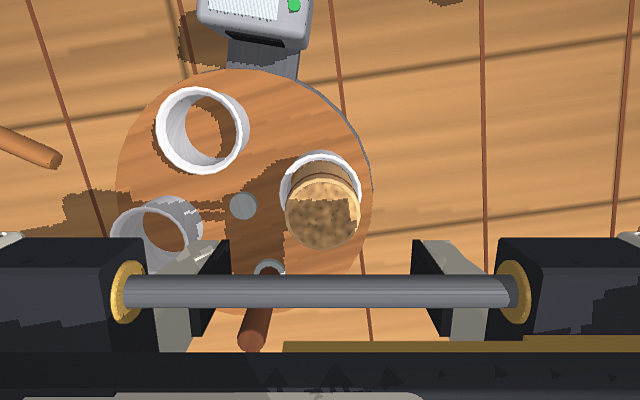

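View pics/t4a.png

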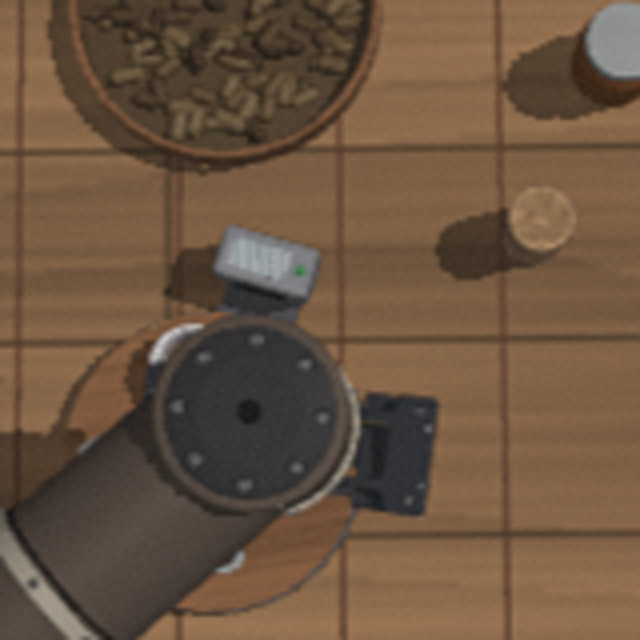

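View pics/s4.png

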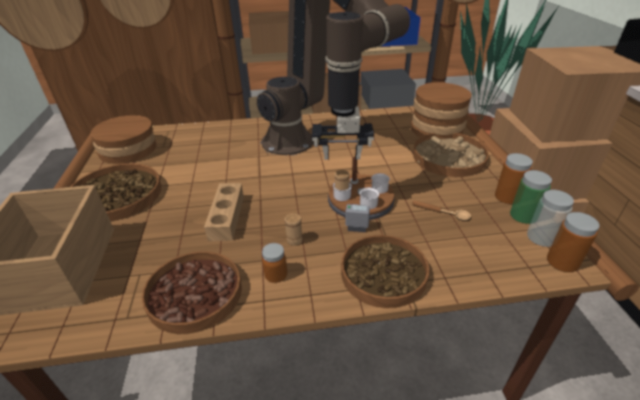

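Canister 1 stands in cup C at wrist pixel (323,210). The other canister is unmoved. Next, measure cup A and move to the second canister.

```bash
python3 - <<'E'
from h import *
print('cupA',px2w('w4',202,131,.079), 'can top',px2w('w4',323,212,.129))
ov('w4','w4o',(90,60,390,270),2.6,[((.548,.2415,.079),.0325,(0,255,0)),((.487,.1587,.129),.025,(255,0,0))])
E
python3 -m handwheel '[17.3,-18.5,0,0,0,0,17.3,-18.5,0,0,0,0,17.3,-18.5,0,0,0,0,17.3,-18.5,0,0,0,0,17.3,-18.5,0,0,0,0,17.3,-18.5,0,0,0,0,17.3,-18.5,0,0,0,0]'
python3 - <<'E'
from h import *
snap('wrist','w5');s=sensors.get_state(); print(s['tcp_pos'],s['eef_rot'])
ov('w5','w5o',(180,100,460,350),2.8,[((.6566,-.0263,.095),.025,(0,255,0))])
E
```

```text
cupA [0.54728934 0.23906919 0.079     ] can top [0.48869848 0.15769767 0.129     ]
time_s: 7.2
tcp_pos: [0.6557, -0.0278, 0.1825]
eef_rot: [179.6, 0.8, -8.4]
contact_force: [-0.5, -0.1, 0.3]
gripper_width: 0.0878
[ 0.65524875 -0.02673888  0.18317508] [179.62019537   0.79514725  -8.27850329]
```

View pics/w4o.png

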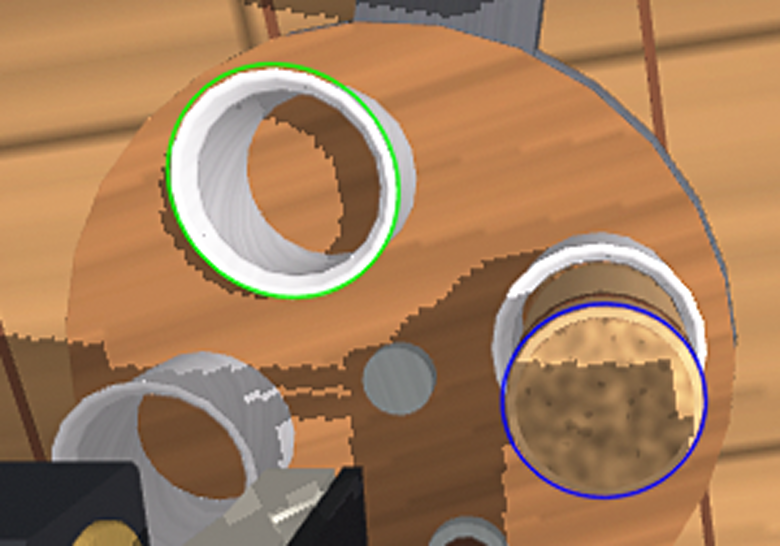

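View pics/w5o.png

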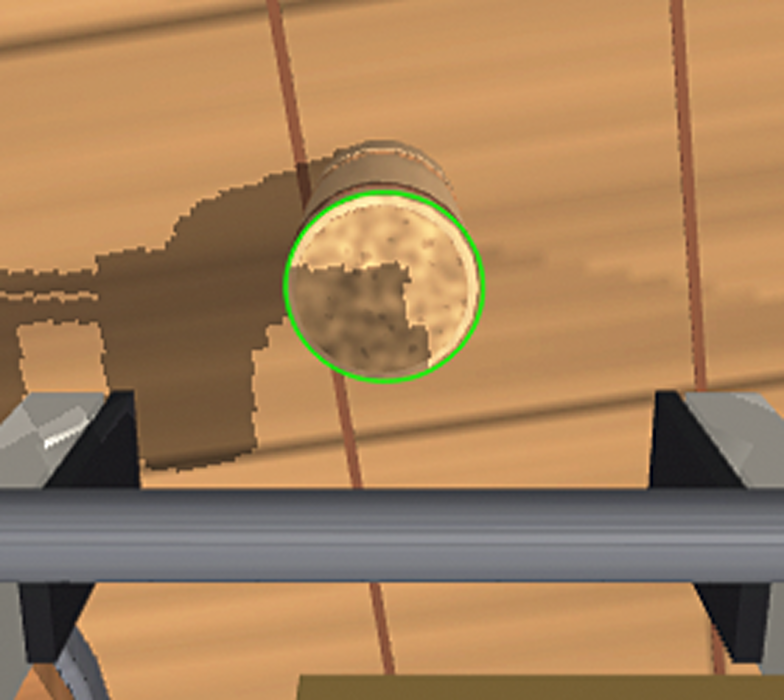

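```bash
cat >> h.py <<'E'
def go(x,y,z,yaw=-8):
    s=sensors.get_state(); Rc=R.from_euler('xyz',s['eef_rot'],degrees=True)
    rv=(R.from_euler('xyz',[180,0,yaw],degrees=True)*Rc.inv()).as_rotvec()
    print('delta cm',((np.array([x,y,z])-s['tcp_pos'])*100).round(2),'rv',rv.round(4), 'F',s['contact_force'].round(1),'w',round(s['gripper_width'],4))
E
python3 -c "
from h import *
go(.6566,-.0263,.052)"
```

```text
delta cm [  0.14   0.04 -13.12] rv [ 0.0046 -0.0147  0.0048] F [-0.2  0.3 -0.3] w 0.0879
```

```bash
python3 -m handwheel '[0.14,0,-4,0.005,-0.015,0.005,0.14,0,-8.5,0.005,-0.015,0.005,0.14,0,-13.1,0.005,-0.015,0.005,0.14,0,-13.1,0.005,-0.015,0.005]' 0 25
python3 -m handwheel '[0,0,0,0,0,0,0,0,0,0,0,0,0,0,0,0,0,0,0,0,0,0,0,0,0,0,0,0,0,0,0,0,0,0,0,0,0,0,0,0,0,0,0,0,0,0,0,0]' 255 25
python3 -c "
from h import *
go(.6566,-.0263,.052)"
```

```text
time_s: 7.65
tcp_pos: [0.6509, -0.0262, 0.0458]
eef_rot: [179.9, 0.6, -8.0]
contact_force: [-1.3, 0.6, 0.0]
gripper_width: 0.0877
time_s: 8.45
tcp_pos: [0.6517, -0.026, 0.0469]
eef_rot: [179.9, 0.5, -7.9]
contact_force: [-0.8, 1.7, 6.2]
gripper_width: 0.0496
delta cm [ 0.49 -0.03  0.51] rv [ 0.0009 -0.0097 -0.0009] F [-0.8  1.7  6.2] w 0.0496
```

The arm overshot low and short in x. I'll regrasp 5 mm higher and 5 mm further out so the fingertips clear the cup rim.

```bash
python3 -m handwheel '[0,0,0,0,0,0,0,0,0,0,0,0,0,0,0,0,0,0]' 70
python3 -m handwheel '[0.5,0,0.6,0,-0.01,0,0.5,0,0.6,0,-0.01,0,0.5,0,0.6,0,-0.01,0]'
python3 -m handwheel '[0,0,0,0,0,0,0,0,0,0,0,0,0,0,0,0,0,0,0,0,0,0,0,0]' 255 25
python3 -c "
from h import *
go(.6566,-.0263,.052)"
```

```text
time_s: 8.75
tcp_pos: [0.6515, -0.0262, 0.0467]
eef_rot: [179.9, 0.6, -8.0]
contact_force: [0.4, -0.4, -0.5]
gripper_width: 0.0622
time_s: 9.05
tcp_pos: [0.6566, -0.0262, 0.0529]
eef_rot: [180.0, -0.0, -8.0]
contact_force: [0.2, -0.8, -0.1]
gripper_width: 0.0636
time_s: 9.45
tcp_pos: [0.6566, -0.0262, 0.0529]
eef_rot: [180.0, -0.0, -8.0]
contact_force: [0.1, -1.0, 0.6]
gripper_width: 0.0495
delta cm [ 0.   -0.01 -0.09] rv [ 0.0009  0.0002 -0.0007] F [ 0.1 -1.   0.6] w 0.0495
```

```bash
python3 -m handwheel '[0,0,4,0,0,0,0,0,9,0,0,0,0,0,13,0,0,0,-10.9,26.7,13,0,0,0,-10.9,26.7,13,0,0,0,-10.9,26.7,13,0,0,0,-10.9,26.7,13,0,0,0,-10.9,26.7,13,0,0,0]'
python3 -c "
from h import *
go(.5475,.241,.18)"
```

```text
time_s: 10.25
tcp_pos: [0.5608, 0.2068, 0.1827]
eef_rot: [180.0, 0.0, -8.0]
contact_force: [0.9, -0.2, -1.6]
gripper_width: 0.05
delta cm [-1.33  3.42 -0.27] rv [ 0.0008 -0.0002 -0.0003] F [ 0.9 -0.2 -1.6] w 0.05
```

```bash
python3 -m handwheel '[-1.3,3.4,-0.8,0,0,0,-1.3,3.4,-0.8,0,0,0,-1.3,3.4,-0.8,0,0,0]'
python3 -c "
from h import *
snap('wrist','w6'); go(.5475,.241,.175)
ov('w6','w6o',(180,120,460,350),2.8,[((.5475,.241,.079),.0325,(0,255,0))])"
```

```text
time_s: 10.55
tcp_pos: [0.5469, 0.2416, 0.1742]
eef_rot: [179.9, 0.1, -7.9]
contact_force: [1.1, -1.0, -2.0]
gripper_width: 0.0494
delta cm [0.   0.02 0.05] rv [ 0.0013 -0.0008 -0.0012] F [ 0.2 -0.3 -2.1] w 0.0496
```

View pics/w6o.png

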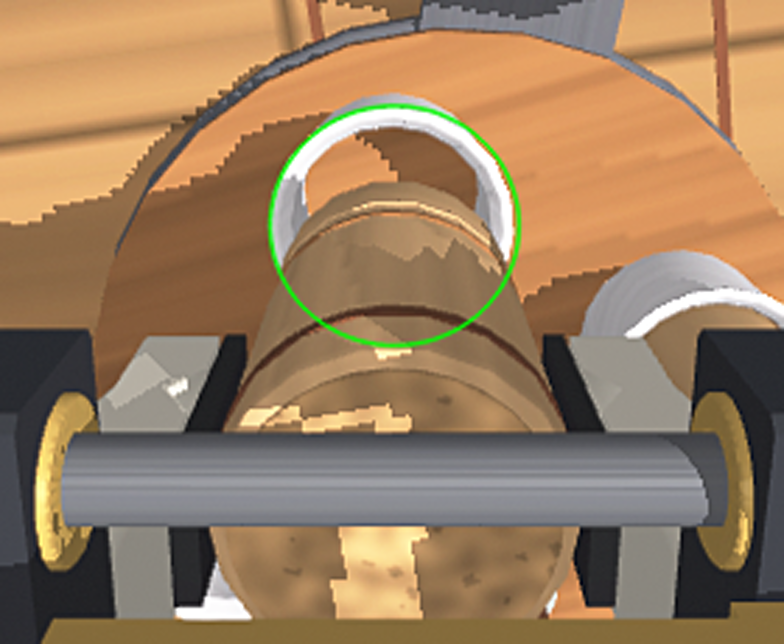

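```bash
python3 -m handwheel '[0,0,-3,0,0,0,0,0,-4.5,0,0,0,0,0,-5.5,0,0,0,0,0,-5.5,0,0,0]'
python3 -c "
from h import *
go(.5475,.241,.087)"
```

```text
time_s: 11.0
tcp_pos: [0.5476, 0.2399, 0.1184]
eef_rot: [179.9, 0.1, -8.0]
contact_force: [0.2, 0.4, -2.2]
gripper_width: 0.0497
delta cm [-0.01  0.11 -3.14] rv [ 0.0019 -0.0018  0.0003] F [ 0.2  0.4 -2.2] w 0.0497
```

```bash
python3 -m handwheel '[0,0,-1,0,0,0,0,0,-2,0,0,0,0,0,-2.8,0,0,0,0,0,-3.2,0,0,0,0,0,-3.2,0,0,0]'
python3 -c "
from h import *
go(.5475,.241,.087)"
```

```text
time_s: 11.5
tcp_pos: [0.5478, 0.2399, 0.0868]
eef_rot: [179.9, 0.1, -8.0]
contact_force: [-0.3, -0.8, 2.1]
gripper_width: 0.0497
delta cm [-0.03  0.11  0.02] rv [ 0.0022 -0.0014 -0.0002] F [-0.3 -0.8  2.1] w 0.0497
```

```bash
python3 -m handwheel '[0,0,0,0,0,0,0,0,0,0,0,0,0,0,0,0,0,0]' 70
python3 -m handwheel '[0,0,4,0,0,0,0,0,9,0,0,0,0,0,12,0,0,0,-14,-2.2,12,0,0,0,-14,-2.2,12,0,0,0,-14,-2.2,12,0,0,0,-14,-2.2,12,0,0,0]' 100
python3 -c "
from h import *
snap('wrist','w7'); snap('top','t7'); snap('scene','s7');go(.406,.219,.2)
ov('w7','w7o',(100,40,460,310),2.2,[((.406,.219,.137),.01,(0,255,0)),((.548,.241,.129),.025,(0,255,0)),((.487,.1587,.129),.025,(255,0,0))])
crop('s7',280,130,440,250,4,'s7a')"
```

```text
time_s: 11.8
tcp_pos: [0.5478, 0.2398, 0.0867]
eef_rot: [179.9, 0.1, -8.0]
contact_force: [-0.3, -0.4, -0.1]
gripper_width: 0.0627
time_s: 12.5
tcp_pos: [0.4039, 0.2162, 0.2071]
eef_rot: [179.9, 0.1, -7.9]
contact_force: [0.9, 1.1, 1.1]
gripper_width: 0.0535
delta cm [-0.21  0.07 -0.73] rv [ 0.0013 -0.0004 -0.0011] F [ 0.4  0.4 -0.2] w 0.0532
```

View pics/w7o.png

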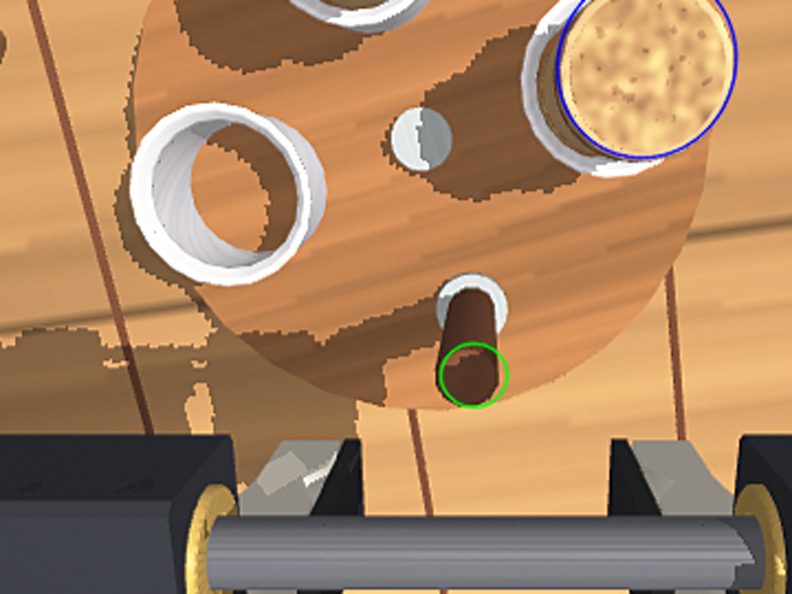

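View pics/s7a.png

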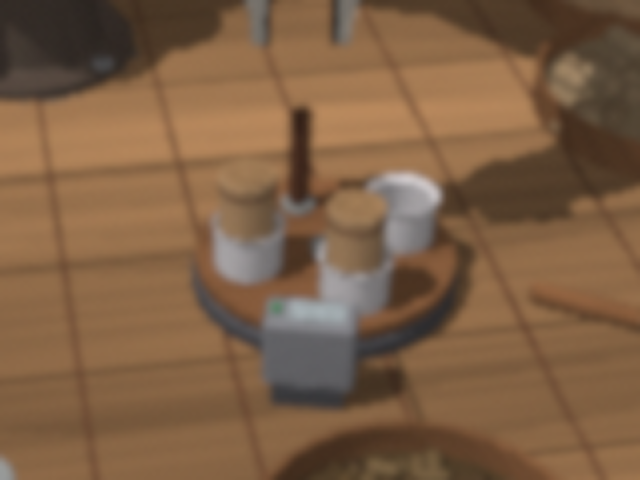

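View pics/t7.png

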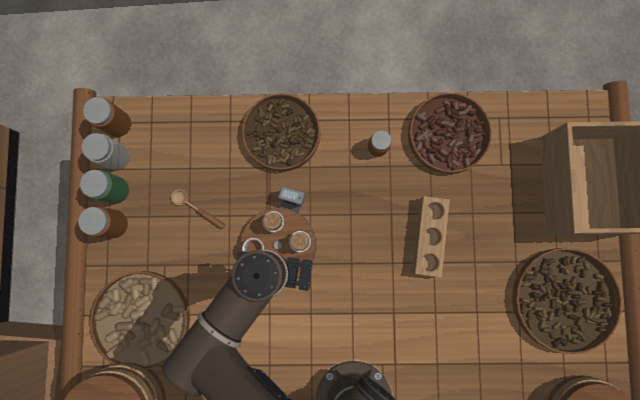

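Both canisters are fully seated in cups A and C, and the post top is at about (0.406,0.219). Next I'll grip the post.

```bash
python3 -m handwheel '[-0.2,0.1,-5,0,0,0,-0.2,0.1,-9,0,0,0,-0.2,0.1,-10.7,0,0,0,-0.2,0.1,-10.7,0,0,0]'
python3 -c "
from h import *
go(.406,.219,.1)"
python3 -m handwheel '[0,0,0,0,0,0,0,0,0,0,0,0,0,0,0,0,0,0,0,0,0,0,0,0,0,0,0,0,0,0]' 255 15
python3 - <<'E'
from h import *
go(.406,.219,.1)
s=sensors.get_state();p=s['tcp_pos']
h=np.array([.4765,.2305]); d=p[:2]-h; print(np.hypot(*d),np.degrees(np.arctan2(d[1],d[0])))
E
```

```text
time_s: 13.05
tcp_pos: [0.4056, 0.2179, 0.0974]
eef_rot: [179.6, 0.2, -8.0]
contact_force: [-0.6, 0.2, 1.4]
gripper_width: 0.0534
delta cm [0.04 0.11 0.26] rv [ 0.0061 -0.0043  0.0001] F [-0.6  0.2  1.4] w 0.0534
time_s: 13.55
tcp_pos: [0.4065, 0.2191, 0.0983]
eef_rot: [179.8, 0.1, -8.0]
contact_force: [2.0, 0.0, 0.6]
gripper_width: 0.0195
delta cm [-0.05 -0.01  0.17] rv [ 0.0035 -0.0022 -0.0002] F [2.  0.  0.6] w 0.0195
0.07094069874421106 -170.72436185071052
```

```bash
cat >> h.py <<'E'
def arc(step,n=8,h=(.4765,.2305),rad=.072):
    s=sensors.get_state();p=s['tcp_pos'];h=np.array(h);d=p[:2]-h;a=np.arctan2(d[1],d[0])
    print('r',np.hypot(*d).round(4),'ang',np.degrees(a).round(1),'z',p[2].round(4),'rot',s['eef_rot'].round(1),'F',s['contact_force'].round(1),'w',s['gripper_width'].round(4))
    for i in range(1,n+1):
        b=a+np.radians(step*i); print(((h+rad*np.array([np.cos(b),np.sin(b)])-p[:2])*100).round(1))
E
python3 -c "
from h import *
arc(12)"
```

```text
Traceback (most recent call last):
  File "h.py", line 35, in arc
    print('r',np.hypot(*d).round(4),'ang',np.degrees(a).round(1),'z',p[2].round(4),'rot',s['eef_rot'].round(1),'F',s['contact_force'].round(1),'w',s['gripper_width'].round(4))
                                                                                                                                                   ^^^^^^^^^^^^^^^^^^^^^^^^
AttributeError: 'float' object has no attribute 'round'
```

```bash
sed -i "s/s\['gripper_width'\].round(4))$/round(s['gripper_width'],4))/" h.py
python3 -c "
from h import *
arc(12)"
```

```text
r 0.0709 ang -170.7 z 0.0983 rot [ 1.798e+02  1.000e-01 -8.000e+00] F [2.  0.  0.6] w 0.0195
[ 0.3 -1.5]
[ 1.  -2.8]
[ 1.9 -4. ]
[ 3.1 -4.9]
[ 4.5 -5.6]
[ 5.9 -6. ]
[ 7.4 -6. ]
[ 8.9 -5.8]
```

```bash
python3 -m handwheel '[0.3,-1.5,0,0,0,0,1,-2.8,0,0,0,0,1.9,-4,0,0,0,0,3.1,-4.9,0,0,0,0]'
python3 -c "
from h import *
arc(12)"
```

```text
time_s: 13.95
tcp_pos: [0.4378, 0.1711, 0.099]
eef_rot: [180.0, 0.0, -7.9]
contact_force: [-3.8, 9.1, 0.2]
gripper_width: 0.0195
r 0.0709 ang -123.0 z 0.099 rot [180.    0.   -7.9] F [-3.8  9.1  0.2] w 0.0195
[ 1.3 -0.8]
[ 2.7 -1.2]
[ 4.2 -1.2]
[ 5.7 -1. ]
[ 7.1 -0.5]
[8.4 0.3]
[9.5 1.4]
[10.3  2.7]
```

```bash
python3 -m handwheel '[1.3,-0.8,0,0,0,0,2.7,-1.2,0,0,0,0,4.2,-1.2,0,0,0,0,5.7,-1,0,0,0,0,7.1,-0.5,0,0,0,0,8.4,0.3,0,0,0,0,9.5,1.4,0,0,0,0,10.3,2.7,0,0,0,0]'
python3 -c "
from h import *
arc(12)"
```

```text
time_s: 14.75
tcp_pos: [0.5431, 0.1935, 0.0996]
eef_rot: [179.6, -0.1, -7.9]
contact_force: [9.1, -12.9, 0.9]
gripper_width: 0.0198
r 0.0762 ang -29.1 z 0.0996 rot [ 1.796e+02 -1.000e-01 -7.900e+00] F [  9.1 -12.9   0.9] w 0.0198
[0.2 1.6]
[0.5 3.1]
[0.5 4.6]
[0.2 6. ]
[-0.5  7.4]
[-1.4  8.6]
[-2.5  9.6]
[-3.8 10.3]
```

```bash
python3 -c "
from h import *
snap('wrist','w8'); snap('top','t8')
crop('w8',100,40,520,350,1.9,'w8a')"
```

```text
(no output)
```

View pics/w8a.png

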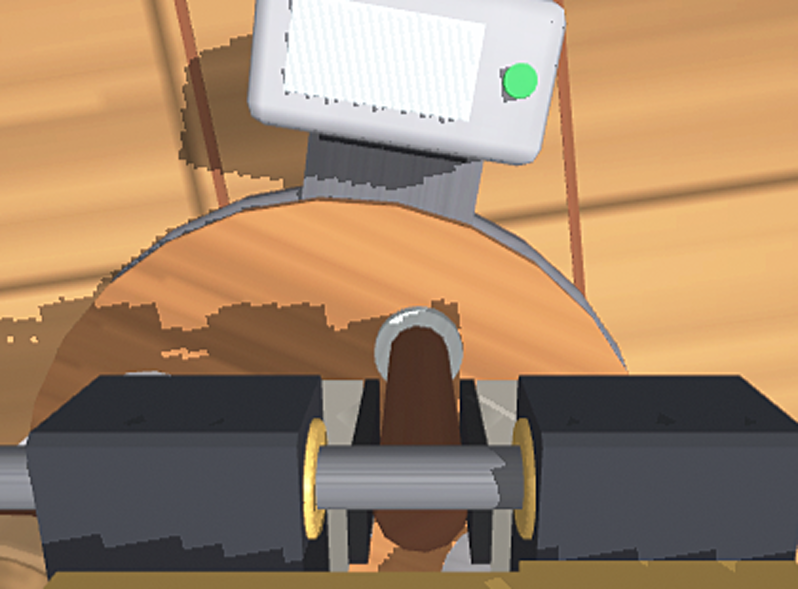

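The post is still between the pads, with its base ring at about (320,224). I'll work out its real position from that.

```bash
python3 -c "
from h import *
p=px2w('w8',320.3,224,.042);print(p)
t=px2w('w8',(418+.5)/1.9-.5+100,(512+.5)/1.9-.5+40,.137);print(t)
for q in (p,t): d=q[:2]-[.4765,.2305];print(np.hypot(*d),np.degrees(np.arctan2(d[1],d[0])))
"
```

```text
[0.53972577 0.19327125 0.042     ]
[0.5390219  0.19413479 0.137     ]
0.07337218054384297 -30.49052841547989
0.07232853393068471 -30.183978752258092
```

```bash
python3 -m handwheel '[0.2,1.6,0,0,0,0,0.5,3.1,0,0,0,0,0.5,4.6,0,0,0,0,0.2,6,0,0,0,0,-0.5,7.4,0,0,0,0,-1.4,8.6,0,0,0,0,-2.5,9.6,0,0,0,0,-3.8,10.3,0,0,0,0]'
python3 -c "
from h import *
arc(12)"
```

```text
time_s: 15.65
tcp_pos: [0.507, 0.299, 0.1004]
eef_rot: [179.8, -0.3, -7.9]
contact_force: [4.3, -12.4, 5.0]
gripper_width: 0.0197
r 0.075 ang 66.0 z 0.1004 rot [179.8  -0.3  -7.9] F [  4.3 -12.4   5. ] w 0.0197
[-1.6  0.2]
[-3.   0.4]
[-4.5  0.2]
[-6.  -0.3]
[-7.3 -1. ]
[-8.4 -2. ]
[-9.3 -3.3]
[-9.9 -4.6]
```

```bash
python3 -m handwheel '[-1.6,0.1,0,0,0,0,-3,0.2,0,0,0,0,-4.5,0,0,0,0,0,-6,-0.4,0,0,0,0,-7.3,-1,0,0,0,0,-8.4,-2,0,0,0,0,-9.3,-3.3,0,0,0,0,-9.9,-4.6,0,0,0,0]'
python3 -c "
from h import *
arc(9)"
```

```text
time_s: 16.45
tcp_pos: [0.4074, 0.2557, 0.101]
eef_rot: [-179.9, -0.3, -7.8]
contact_force: [-4.7, 8.3, -1.1]
gripper_width: 0.0196
r 0.0736 ang 160.0 z 0.101 rot [-179.9   -0.3   -7.8] F [-4.7  8.3 -1.1] w 0.0196
[-0.2 -1.1]
[-0.3 -2.3]
[-0.2 -3.4]
[-0.  -4.5]
[ 0.4 -5.6]
[ 0.9 -6.5]
[ 1.6 -7.4]
[ 2.5 -8.2]
```

```bash
python3 -m handwheel '[-0.2,-1.1,0,0,0,0,-0.3,-2.3,0,0,0,0,-0.2,-3.4,0,0,0,0,-0.1,-4.2,0,0,0,0]'
python3 -c "
from h import *
arc(3)"
```

```text
time_s: 16.85
tcp_pos: [0.4061, 0.2144, 0.1015]
eef_rot: [-179.8, -0.3, -7.7]
contact_force: [-4.7, 5.4, 0.3]
gripper_width: 0.0193
r 0.0722 ang -167.1 z 0.1015 rot [-179.8   -0.3   -7.7] F [-4.7  5.4  0.3] w 0.0193
[ 0.1 -0.4]
[ 0.2 -0.7]
[ 0.4 -1.1]
[ 0.5 -1.4]
[ 0.7 -1.8]
[ 0.9 -2.1]
[ 1.1 -2.4]
[ 1.3 -2.7]
```

```bash
python3 -m handwheel '[0.1,-0.4,0,0,0,0,0.2,-0.7,0,0,0,0,0.3,-1.1,0,0,0,0]'
python3 -m handwheel '[0.2,-0.3,0,0,0,0,0.3,-0.6,0,0,0,0]'
python3 -c "
from h import *
arc(3)"
```

```text
time_s: 17.15
tcp_pos: [0.4087, 0.2039, 0.1016]
eef_rot: [-179.7, -0.3, -7.7]
contact_force: [-4.1, 5.5, -1.2]
gripper_width: 0.0196
time_s: 17.35
tcp_pos: [0.411, 0.202, 0.1018]
eef_rot: [-179.3, -0.2, -7.8]
contact_force: [-18.8, 31.7, -3.9]
gripper_width: 0.0198
r 0.0714 ang -156.5 z 0.1018 rot [-179.3   -0.2   -7.8] F [-18.8  31.7  -3.9] w 0.0198
[ 0.1 -0.4]
[ 0.3 -0.7]
[ 0.5 -1. ]
[ 0.7 -1.3]
[ 0.9 -1.6]
[ 1.2 -1.9]
[ 1.4 -2.2]
[ 1.7 -2.5]
```

The force jumped to about 37 N with the post at 203.5°, against an expected stop at about 204°, so the wheel is at its stop. Next: relax, open and rise.

```bash
python3 -m handwheel '[0,0,0,0,0,0,0,0,0,0,0,0]'
python3 -m handwheel '[0,0,0,0,0,0,0,0,0,0,0,0,0,0,0,0,0,0]' 130
python3 -m handwheel '[0,0,4,0,0,0,0,0,9,0,0,0,0,0,11,0,0,0,2.5,1,11,0,0,0,2.5,1,11,0,0,0]' 70
python3 -c "
from h import *
snap('wrist','w9'); snap('scene','s9'); arc(1,1)
h=np.array([.4765,.2305]); 
def P(a,r=.072): return h+r*np.array([np.cos(np.radians(a)),np.sin(np.radians(a))])
for a in (23.3,-66.7): print(a,P(a))
ov('w9','w9o',(60,0,460,320),1.9,[((*P(203.3),.137),.01,(0,255,0)),((*P(23.3),.129),.025,(0,255,0)),((*P(-66.7),.129),.025,(255,0,0))])"
```

```text
time_s: 17.55
tcp_pos: [0.4109, 0.2024, 0.1018]
eef_rot: [-179.3, -0.2, -7.7]
contact_force: [-0.5, 3.2, -3.9]
gripper_width: 0.0197
time_s: 17.85
tcp_pos: [0.4109, 0.2021, 0.1019]
eef_rot: [-179.3, -0.2, -7.8]
contact_force: [-0.4, -0.8, 0.0]
gripper_width: 0.0377
time_s: 18.35
tcp_pos: [0.438, 0.213, 0.213]
eef_rot: [-179.2, -0.4, -7.8]
contact_force: [-0.9, -0.1, -0.3]
gripper_width: 0.0632
r 0.0449 ang -155.0 z 0.2115 rot [-179.3   -0.2   -7.8] F [-0.6 -0.4  0. ] w 0.0635
[-2.4 -1.3]
23.3 [0.54262814 0.25897928]
-66.7 [0.50497928 0.16437186]
```

View pics/w9o.png

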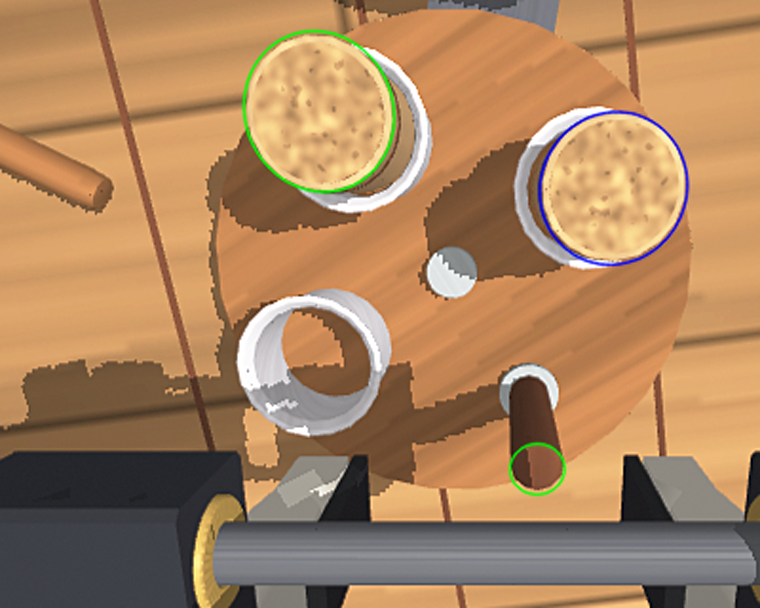

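The wheel is at the predicted stop pose: post at wrist-crop (538,470), canister tops at (320,110) and (614,188). I'll take each canister out with the jaws radial so that closing can't turn the wheel, starting with the one at -66.7°.

```bash
python3 -c "
from h import *
go(.505,.1644,.19,23.3)"
python3 -m handwheel '[6.9,-4.7,-2,0,0,0.15,6.9,-4.7,-2,0,0,0.3,6.9,-4.7,-2,0,0,0.44,6.9,-4.7,-2,0,0,0.54,6.9,-4.7,-2,0,0,0.54]' 30
python3 -c "
from h import *
snap('wrist','w10'); go(.505,.1644,.12,23.3)
ov('w10','w10o',(150,80,480,350),2.2,[((.505,.1644,.129),.025,(0,255,0))])"
```

```text
delta cm [ 6.92 -4.71 -2.15] rv [-0.0121  0.0018  0.543 ] F [-0.6 -0.4  0. ] w 0.0635
time_s: 18.95
tcp_pos: [0.5042, 0.1636, 0.1906]
eef_rot: [-179.4, -0.1, 23.2]
contact_force: [-0.2, 0.2, 0.8]
gripper_width: 0.0775
delta cm [ 0.08  0.05 -7.09] rv [-0.0112 -0.0026  0.0063] F [ 0.2 -0.1 -0.2] w 0.0769
```

View pics/w10o.png

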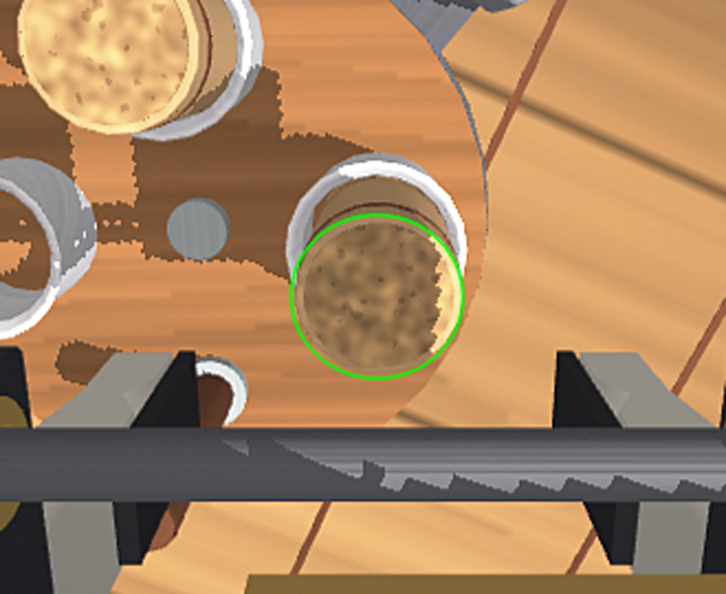

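```bash
python3 -m handwheel '[0.1,0.05,-3.5,-0.011,0,0,0.1,0.05,-7,-0.011,0,0,0.1,0.05,-8.5,-0.011,0,0,0.1,0.05,-8.5,-0.011,0,0]'
python3 -c "
from h import *
go(.505,.1644,.089,23.3)"
```

```text
time_s: 19.4
tcp_pos: [0.5032, 0.1636, 0.1037]
eef_rot: [-180.0, 0.4, 22.8]
contact_force: [0.6, -0.5, 0.5]
gripper_width: 0.0773
delta cm [ 0.18  0.08 -1.47] rv [ 0.0026 -0.0064  0.0094] F [ 0.6 -0.5  0.5] w 0.0773
```

```bash
python3 -m handwheel '[0.2,0.08,-0.8,0,-0.006,0.009,0.2,0.08,-1.4,0,-0.006,0.009,0.2,0.08,-1.4,0,-0.006,0.009]'
python3 -m handwheel '[0,0,0,0,0,0,0,0,0,0,0,0,0,0,0,0,0,0,0,0,0,0,0,0,0,0,0,0,0,0,0,0,0,0,0,0]' 255 25
python3 -c "
from h import *
go(.505,.1644,.089,23.3)"
```

```text
time_s: 19.7
tcp_pos: [0.505, 0.1644, 0.0895]
eef_rot: [179.9, 0.1, 23.2]
contact_force: [0.9, -0.5, 0.5]
gripper_width: 0.0776
time_s: 20.3
tcp_pos: [0.5052, 0.1644, 0.0898]
eef_rot: [179.9, 0.1, 23.2]
contact_force: [-0.2, -1.0, 1.8]
gripper_width: 0.0495
delta cm [-0.02 -0.   -0.08] rv [ 0.0025 -0.0003  0.0009] F [-0.2 -1.   1.8] w 0.0495
```

```bash
python3 -m handwheel '[0,0,1.5,0,0,0,0,0,3.5,0,0,0,0,0,6,0,0,0,0,0,9,0,0,0,0,0,9.5,0,0,0,0,0,9.5,0,0,0]'
python3 -c "
from h import *
snap('wrist','w11'); snap('top','t11');go(.425,-.15,.19,23.3); arc(1,1)
crop('t11',225,170,385,290,4,'t11a')"
```

```text
time_s: 20.9
tcp_pos: [0.5053, 0.1647, 0.1854]
eef_rot: [179.9, -0.0, 23.2]
contact_force: [-1.6, 0.2, -2.2]
gripper_width: 0.0499
delta cm [ -7.94 -31.41   0.64] rv [ 0.0031 -0.002   0.0013] F [-0.2  0.  -3.2] w 0.0496
r 0.072 ang -67.2 z 0.1836 rot [179.9   0.2  23.2] F [-0.2  0.  -3.2] w 0.0496
[0.1 0.1]
```

View pics/w11.png

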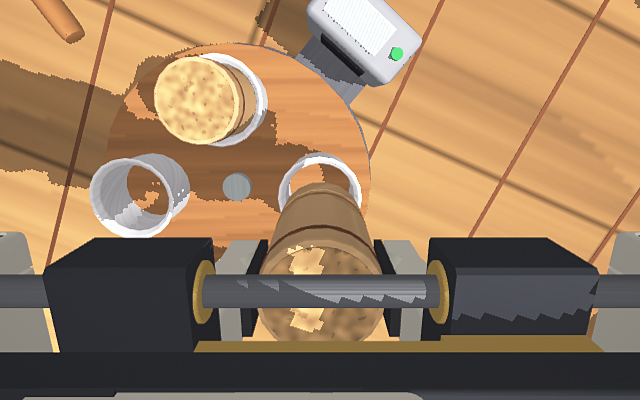

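```bash
python3 -m handwheel '[-8.6,-40.3,0,0,0,-0.15,-8.6,-40.3,0,0,0,-0.3,-8.6,-40.3,0,0,0,-0.44,-8.6,-40.3,0,0,0,-0.54,-8.6,-40.3,0,0,0,-0.54,-8.6,-40.3,0,0,0,-0.54,-8.6,-40.3,0,0,0,-0.54,-8.6,-40.3,0,0,0,-0.54]'
python3 -c "
from h import *
go(.42,-.2385,.17,-7.7)"
```

```text
time_s: 21.8
tcp_pos: [0.4194, -0.2282, 0.1824]
eef_rot: [179.9, 0.3, -7.7]
contact_force: [1.9, -0.4, -1.8]
gripper_width: 0.0498
delta cm [ 0.06 -1.03 -1.24] rv [ 0.0011 -0.0052 -0.    ] F [ 1.9 -0.4 -1.8] w 0.0498
```

```bash
python3 -m handwheel '[0,-1,-1,0,-0.005,0,0,-1,-1,0,-0.005,0,0,-1,-1,0,-0.005,0]'
python3 -c "
from h import *
snap('wrist','w12'); go(.42,-.2385,.15,-7.7)
ov('w12','w12o',(180,20,460,350),1.8,[((.4198,-.239,.06),.0295,(0,255,0)),((.4198,-.239,.06),.0265,(0,255,0)),((.4988,-.2500,.06),.0295,(0,255,0)),((.4988,-.2500,.06),.0265,(0,255,0)),((.5779,-.2603,.06),.0265,(0,255,0))])"
```

```text
time_s: 22.1
tcp_pos: [0.4186, -0.238, 0.1711]
eef_rot: [179.9, 0.2, -7.8]
contact_force: [-0.2, -0.6, -2.7]
gripper_width: 0.0496
delta cm [ 0.08 -0.09 -2.17] rv [ 0.0008 -0.0017 -0.0002] F [-0.3  0.5 -1.9] w 0.0497
```

View pics/w12o.png

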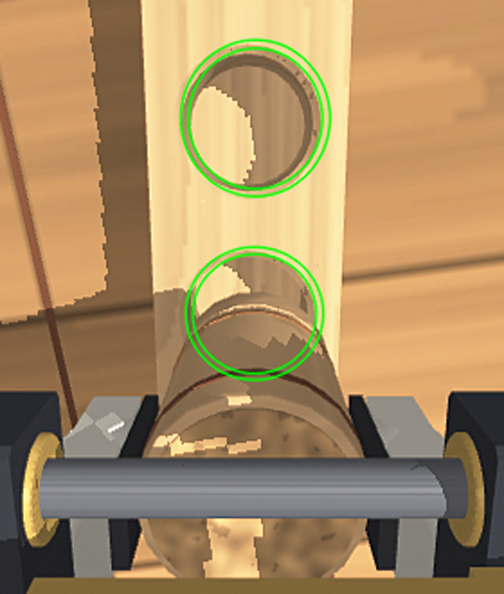

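```bash
python3 -c "
from h import *
crop('w12',265,30,380,230,4,'w12z')
print(w2px('w12',(.4198,-.239,.06)),w2px('w12',(.4988,-.25,.06)),w2px('w12',(.4988+.0265,-.25,.06)),w2px('w12',(.4988,-.25+.0265,.06)))"
```

```text
[320.91815895 194.75716152] [321.3908539   86.53514732] [316.28520629  46.7459195 ] [284.65641552  91.74921577]
```

View pics/w12z.png

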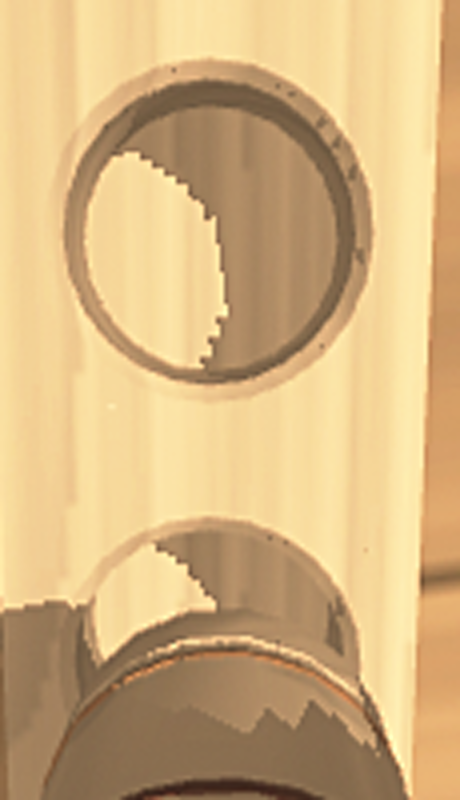

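```bash
python3 -c "
from h import *
d=np.load('pics/w12.npz');p=d['p'];print(p)
ov('w12','w12q',(255,140,390,260),5.5,[((p[0],p[1],p[2]-.052),.025,(0,255,0)),((p[0],p[1],p[2]+.02),.025,(255,0,0)),((.4188,-.2375,.06),.0295,(0,0,255))])"
```

```text
[ 0.41855563 -0.23798625  0.17113972]
```

View pics/w12q.png

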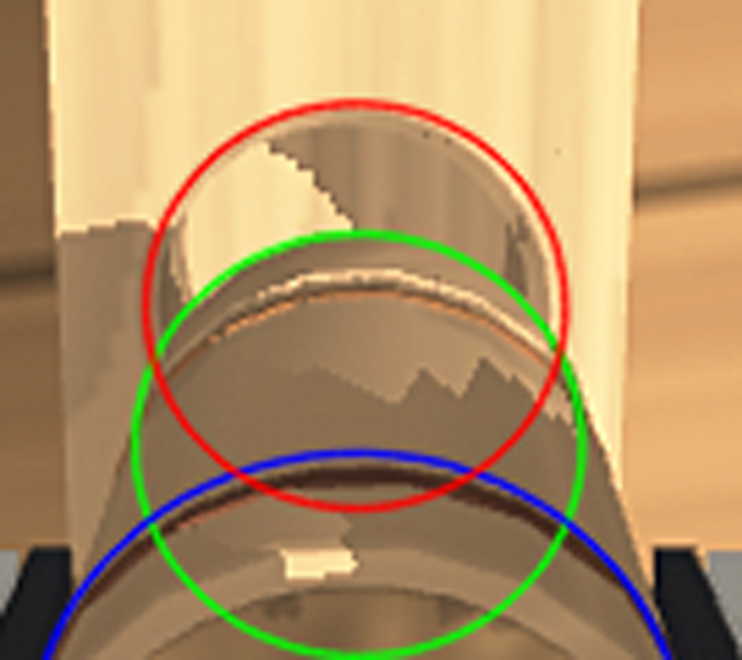

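```bash
python3 -m handwheel '[0.02,0.02,-3,0,0,0,0.02,0.02,-5,0,0,0,0.02,0.02,-5,0,0,0]'
python3 -c "
from h import *
go(.4188,-.2377,.0708,-7.7)"
python3 -m handwheel '[0,0,-0.7,0,0,0,0,0,-1.4,0,0,0,0,0,-1.8,0,0,0]'
python3 -c "
from h import *
go(.4188,-.2377,.0708,-7.7)"
```

```text
time_s: 22.45
tcp_pos: [0.418, -0.2357, 0.1195]
eef_rot: [180.0, 0.4, -7.6]
contact_force: [-0.7, -0.8, -2.3]
gripper_width: 0.0496
delta cm [ 0.08 -0.2  -4.87] rv [-0.0003 -0.0063 -0.002 ] F [-0.7 -0.8 -2.3] w 0.0496
time_s: 22.75
tcp_pos: [0.4184, -0.2354, 0.1015]
eef_rot: [180.0, 0.3, -7.5]
contact_force: [-1.0, -0.5, -2.1]
gripper_width: 0.0496
delta cm [ 0.04 -0.23 -3.07] rv [-0.0003 -0.0057 -0.0027] F [-1.  -0.5 -2.1] w 0.0496
```

```bash
python3 -m handwheel '[0,0,-1,0,0,0,0,0,-2,0,0,0,0,0,-2.8,0,0,0,0,0,-2.9,0,0,0]'
python3 -c "
from h import *
go(.4188,-.2377,.0708,-7.7)"
```

```text
time_s: 23.15
tcp_pos: [0.4175, -0.2353, 0.0712]
eef_rot: [180.0, 0.5, -7.6]
contact_force: [-0.1, 0.4, -1.6]
gripper_width: 0.0499
delta cm [ 0.13 -0.24 -0.04] rv [-0.0007 -0.0079 -0.0023] F [-0.1  0.4 -1.6] w 0.0499
```

```bash
python3 -m handwheel '[0,0,-0.15,0,0,0,0,0,-0.15,0,0,0]'
python3 -m handwheel '[0,0,0,0,0,0,0,0,0,0,0,0,0,0,0,0,0,0]' 70
python3 -m handwheel '[0,0,4,0,0,0,0,0,9,0,0,0,0,0,12,0,0,0,0,0,12,0,0,0]' 30
python3 -c "
from h import *
snap('wrist','w13'); snap('top','t13'); go(.5426,.259,.2,-66.7)
crop('t13',390,180,470,290,5,'t13a')
ov('w13','w13o',(200,0,460,300),2,[((.4188,-.237,.110),.025,(0,255,0))])"
```

```text
time_s: 23.35
tcp_pos: [0.4178, -0.2357, 0.0706]
eef_rot: [179.9, 0.4, -7.5]
contact_force: [-3.8, -1.4, 7.1]
gripper_width: 0.0493
time_s: 23.65
tcp_pos: [0.4182, -0.2358, 0.0708]
eef_rot: [179.9, 0.4, -7.5]
contact_force: [-0.3, -0.0, 0.9]
gripper_width: 0.0625
time_s: 24.05
tcp_pos: [0.4209, -0.2366, 0.1957]
eef_rot: [179.9, -0.1, -7.5]
contact_force: [0.5, 0.4, 0.1]
gripper_width: 0.0772
delta cm [12.42 49.47  0.85] rv [-0.0024 -0.0045 -1.0325] F [-0.5  0.3 -0.2] w 0.0774
```

View pics/w13o.png

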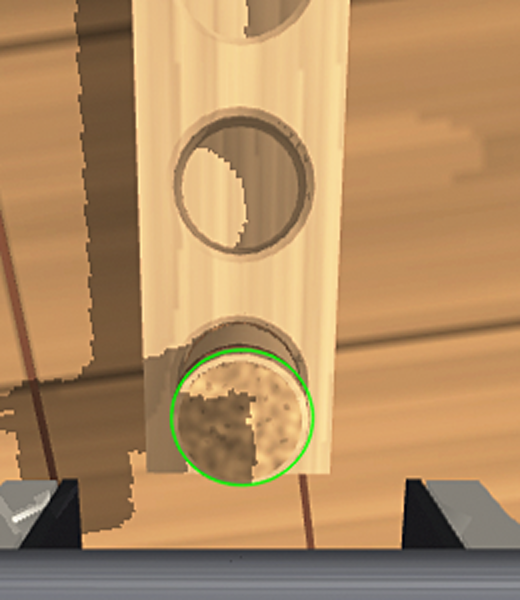

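View pics/t13.png

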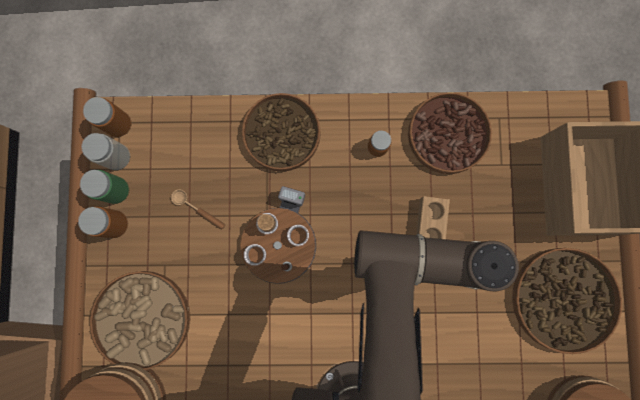

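Canister 1 is in the near well, with its top at the expected height in the wrist crop at (243,418). Now the second one, which sits in the cup at +23°.

```bash
python3 -m handwheel '[12.4,49.5,1,0,0,-0.15,12.4,49.5,1,0,0,-0.3,12.4,49.5,1,0,0,-0.45,12.4,49.5,1,0,0,-0.6,12.4,49.5,1,0,0,-0.75,12.4,49.5,1,0,0,-0.9,12.4,49.5,1,0,0,-1.03,12.4,49.5,1,0,0,-1.03]'
python3 -c "
from h import *
go(.5426,.259,.195,-66.7)"
```

```text
time_s: 24.95
tcp_pos: [0.5055, 0.1126, 0.197]
eef_rot: [179.8, 0.3, -66.9]
contact_force: [0.5, -1.1, 0.1]
gripper_width: 0.0769
delta cm [ 3.71 14.64 -0.2 ] rv [-0.003  -0.0047  0.0033] F [ 0.5 -1.1  0.1] w 0.0769
```

```bash
python3 -m handwheel '[3.7,14.6,0,0,0,0.003,3.7,14.6,0,0,0,0.003,3.7,14.6,0,0,0,0.003,3.7,14.6,0,0,0,0.003,3.7,14.6,0,0,0,0.003]'
python3 -c "
from h import *
snap('wrist','w14'); go(.5426,.259,.12,-66.7)
ov('w14','w14o',(150,60,480,350),2.2,[((.5426,.259,.129),.025,(0,255,0))])"
```

```text
time_s: 25.45
tcp_pos: [0.5416, 0.2594, 0.1945]
eef_rot: [179.6, 0.2, -66.6]
contact_force: [0.3, -0.4, 0.4]
gripper_width: 0.0773
delta cm [ 0.1   0.07 -7.5 ] rv [-0.0008 -0.0075 -0.0003] F [ 0.1 -1.   0.2] w 0.0776
```

View pics/w14o.png

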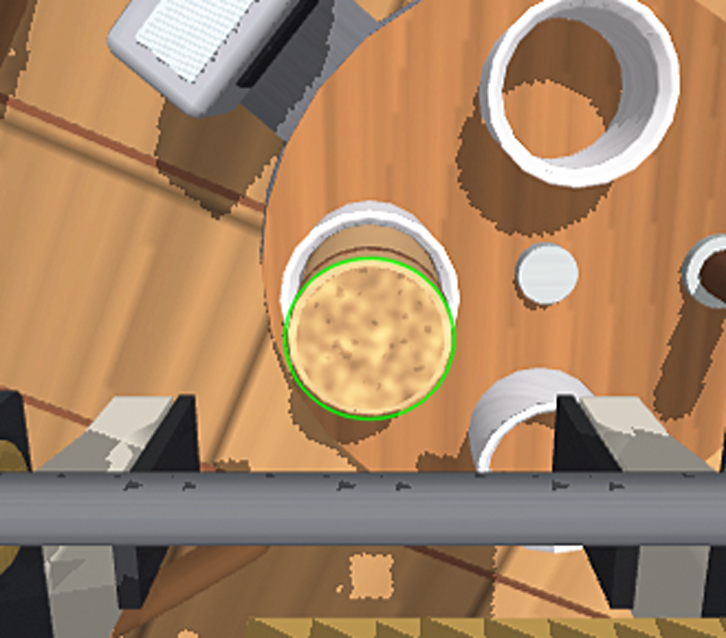

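```bash
python3 -m handwheel '[0.1,0.07,-3.5,0,-0.007,0,0.1,0.07,-7,0,-0.007,0,0.1,0.07,-8.7,0,-0.007,0,0.1,0.07,-8.7,0,-0.007,0]'
python3 -c "
from h import *
go(.5426,.259,.089,-66.7)"
```

```text
time_s: 25.9
tcp_pos: [0.5407, 0.2562, 0.1051]
eef_rot: [179.7, -0.0, -66.8]
contact_force: [-0.2, 0.2, -0.1]
gripper_width: 0.0774
delta cm [ 0.19  0.28 -1.61] rv [ 0.0029 -0.0051  0.0015] F [-0.2  0.2 -0.1] w 0.0774
```

```bash
python3 -m handwheel '[0.2,0.28,-0.8,0,-0.005,0,0.2,0.28,-1.6,0,-0.005,0,0.2,0.28,-1.6,0,-0.005,0]'
python3 -m handwheel '[0,0,0,0,0,0,0,0,0,0,0,0,0,0,0,0,0,0,0,0,0,0,0,0,0,0,0,0,0,0,0,0,0,0,0,0]' 255 25
python3 -c "
from h import *
go(.5426,.259,.089,-66.7)"
```

```text
time_s: 26.2
tcp_pos: [0.5423, 0.2586, 0.0885]
eef_rot: [179.9, -0.2, -66.8]
contact_force: [0.3, -0.3, 0.4]
gripper_width: 0.0771
time_s: 26.8
tcp_pos: [0.5426, 0.2588, 0.0889]
eef_rot: [179.9, -0.1, -66.8]
contact_force: [-0.2, -0.7, 1.9]
gripper_width: 0.0497
delta cm [0.   0.02 0.01] rv [ 0.0028 -0.0002  0.0019] F [-0.2 -0.7  1.9] w 0.0497
```

```bash
python3 -m handwheel '[0,0,1.5,0,0,0,0,0,3.5,0,0,0,0,0,6,0,0,0,0,0,9,0,0,0,0,0,9.8,0,0,0,0,0,9.8,0,0,0]'
python3 -c "
from h import *
snap('wrist','w15'); go(.5771,-.2575,.185,-7.7)"
python3 -m handwheel '[3.4,-51.6,0,0,0,0.15,3.4,-51.6,0,0,0,0.3,3.4,-51.6,0,0,0,0.45,3.4,-51.6,0,0,0,0.6,3.4,-51.6,0,0,0,0.75,3.4,-51.6,0,0,0,0.9,3.4,-51.6,0,0,0,1.03,3.4,-51.6,0,0,0,1.03]'
python3 -c "
from h import *
go(.5771,-.2575,.175,-7.7)"
```

```text
time_s: 27.4
tcp_pos: [0.5429, 0.2592, 0.1879]
eef_rot: [-180.0, -0.1, -66.8]
contact_force: [-0.7, -0.3, -2.4]
gripper_width: 0.0494
delta cm [  3.49 -51.63  -0.14] rv [2.5000e-03 6.0000e-04 1.0319e+00] F [ 0.8  0.8 -2.7] w 0.0495
time_s: 28.25
tcp_pos: [0.5666, -0.1218, 0.1846]
eef_rot: [179.9, 0.0, -7.5]
contact_force: [2.5, 1.0, -0.7]
gripper_width: 0.0495
delta cm [  1.05 -13.57  -0.96] rv [ 0.0015 -0.0011 -0.0034] F [ 2.5  1.  -0.7] w 0.0495
```

```bash
python3 -m handwheel '[1.05,-13.5,-1,0,0,-0.003,1.05,-13.5,-1,0,0,-0.003,1.05,-13.5,-1,0,0,-0.003,1.05,-13.5,-1,0,0,-0.003,1.05,-13.5,-1,0,0,-0.003]'
python3 -c "
from h import *
snap('wrist','w16'); go(.5771,-.2575,.15,-7.7)
d=np.load('pics/w16.npz');p=d['p'];print(p)
ov('w16','w16q',(245,110,400,260),5,[((p[0],p[1],p[2]-.051),.025,(0,255,0)),((.5771,-.2575,.06),.028,(0,0,255))])"
```

```text
time_s: 28.75
tcp_pos: [0.5756, -0.2576, 0.172]
eef_rot: [179.9, 0.3, -7.8]
contact_force: [0.3, -0.1, -2.1]
gripper_width: 0.0495
delta cm [ 0.1  -0.07 -2.27] rv [ 0.0007 -0.004   0.0007] F [ 0.5  0.4 -2. ] w 0.0499
[ 0.57564869 -0.25759086  0.17202824]
```

View pics/w16q.png

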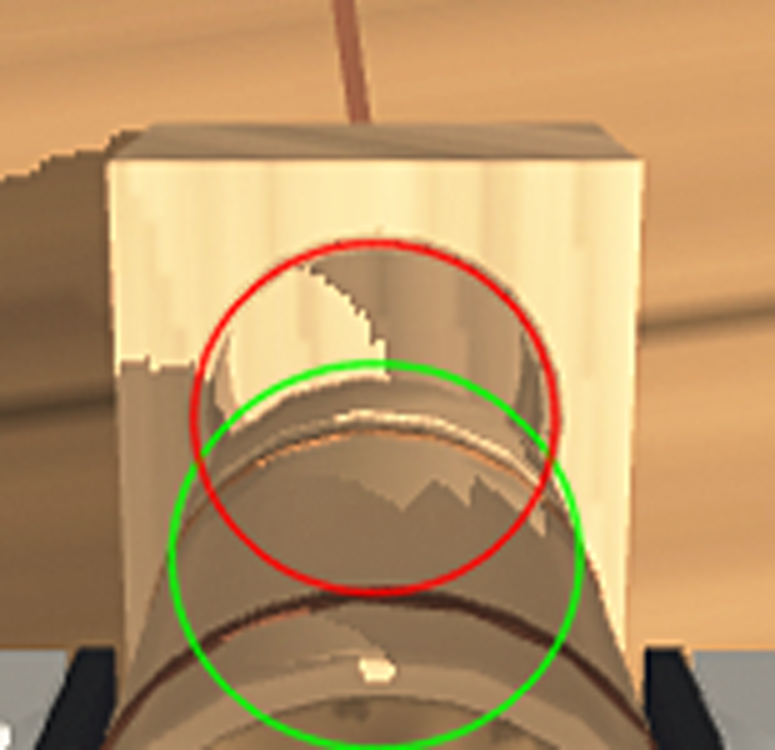

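```bash
python3 -m handwheel '[0.15,0.03,-1,0,-0.004,0,0.15,0.03,-3,0,-0.004,0,0.15,0.03,-4.8,0,-0.004,0,0.15,0.03,-4.8,0,-0.004,0]'
python3 -c "
from h import *
go(.577,-.2573,.0699,-7.7)"
python3 -m handwheel '[0.1,-0.05,-0.5,0,0,0,0.1,-0.05,-1.2,0,0,0,0.1,-0.05,-1.8,0,0,0]'
python3 -c "
from h import *
go(.577,-.2573,.0699,-7.7)"
```

```text
time_s: 29.2
tcp_pos: [0.5756, -0.2546, 0.1213]
eef_rot: [-180.0, 0.3, -7.7]
contact_force: [-1.1, 0.2, -2.6]
gripper_width: 0.0497
delta cm [ 0.14 -0.27 -5.14] rv [-0.0009 -0.005  -0.0004] F [-1.1  0.2 -2.6] w 0.0497
time_s: 29.5
tcp_pos: [0.5784, -0.2558, 0.1047]
eef_rot: [179.9, 0.1, -7.6]
contact_force: [1.6, -5.3, 1.4]
gripper_width: 0.0497
delta cm [-0.14 -0.15 -3.48] rv [ 0.0012 -0.0014 -0.0018] F [ 1.6 -5.3  1.4] w 0.0497
```

```bash
python3 -m handwheel '[-0.1,-0.12,-0.6,0,0,0,-0.1,-0.12,-1.4,0,0,0,-0.1,-0.12,-2.2,0,0,0,-0.1,-0.12,-2.9,0,0,0,-0.1,-0.12,-3.2,0,0,0]'
python3 -c "
from h import *
go(.577,-.2573,.0699,-7.7)"
```

```text
time_s: 30.0
tcp_pos: [0.5773, -0.257, 0.0717]
eef_rot: [179.9, 0.1, -7.6]
contact_force: [1.2, -0.6, -1.0]
gripper_width: 0.0496
delta cm [-0.03 -0.03 -0.18] rv [ 0.0011 -0.0019 -0.0018] F [ 1.2 -0.6 -1. ] w 0.0496
```

```bash
python3 -m handwheel '[0,0,-0.15,0,0,0,0,0,-0.3,0,0,0,0,0,-0.3,0,0,0]'
python3 -m handwheel '[0,0,0,0,0,0,0,0,0,0,0,0,0,0,0,0,0,0]' 70
python3 -m handwheel '[0,0,4,0,0,0,0,0,9,0,0,0,0,0,13,0,0,0,-6,13,15,0,0,0,-6,13,15,0,0,0,-6,13,15,0,0,0]' 30
python3 -c "
from h import *
snap('wrist','w17'); snap('top','t17'); snap('scene','s17'); s=sensors.get_state(); print(s['tcp_pos'],s['time_s'])
crop('t17',225,120,460,290,3.2,'t17a'); crop('s17',190,140,410,280,3.5,'s17a')"
```

```text
time_s: 30.3
tcp_pos: [0.5774, -0.257, 0.07]
eef_rot: [179.9, 0.1, -7.6]
contact_force: [-1.0, 1.2, 7.3]
gripper_width: 0.0494
time_s: 30.6
tcp_pos: [0.5773, -0.257, 0.0699]
eef_rot: [179.9, 0.1, -7.6]
contact_force: [0.7, -0.2, 0.5]
gripper_width: 0.0624
time_s: 31.2
tcp_pos: [0.5161, -0.1257, 0.2201]
eef_rot: [179.9, 0.1, -7.6]
contact_force: [0.3, 1.6, 0.7]
gripper_width: 0.0772
[ 0.51681375 -0.1250077   0.22103007] 31.35
```

View pics/t17a.png

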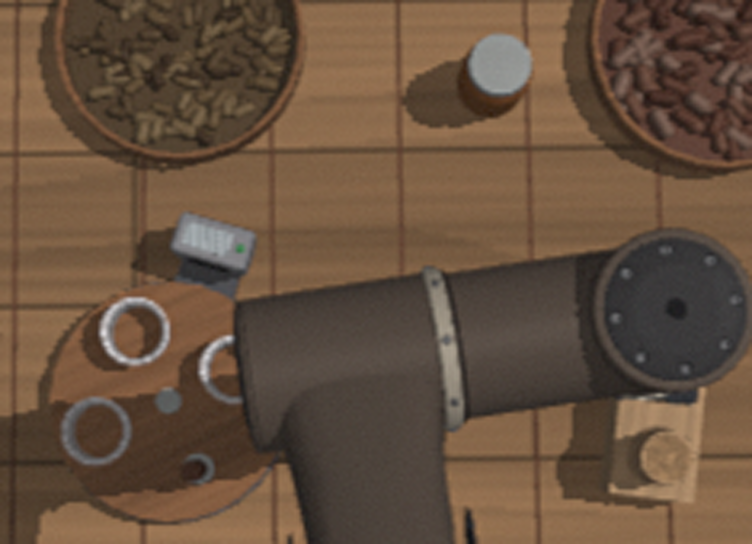

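View pics/s17a.png

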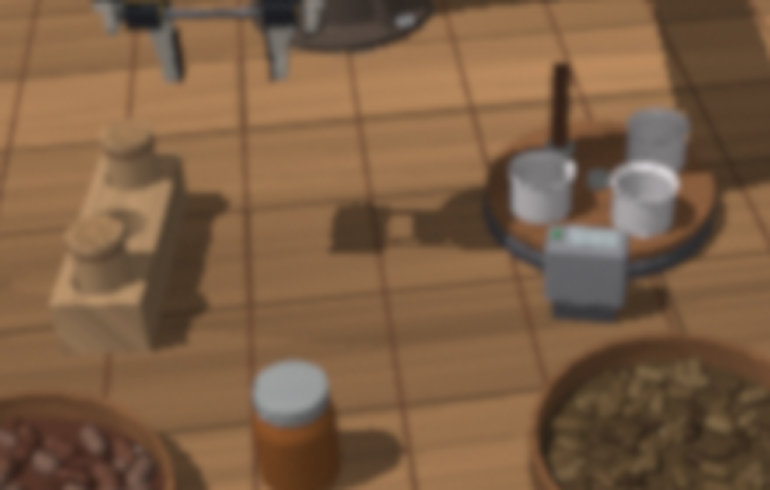

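View pics/w17.png

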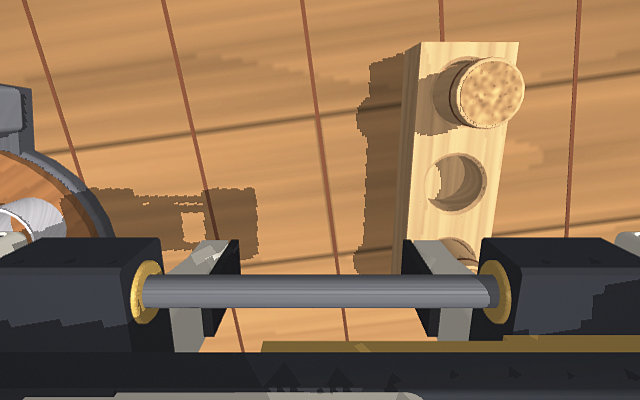

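Both canisters stand in the outer wells with their tops protruding. I'll check the wheel angle, the spoon and the jar against the earlier pictures.

```bash
python3 -c "
from h import *
h=np.array([.4765,.2305])
for u,v in ((134,331),(96,431)):
    q=px2w('t17',(u+.5)/3.2-.5+225,(v+.5)/3.2-.5+120,.079);d=q[:2]-h;print(q,np.hypot(*d),np.degrees(np.arctan2(d[1],d[0])))
a=cv2.imread('pics/t0.png');b=cv2.imread('pics/t17.png')
for n,(x0,y0,x1,y1) in dict(spoon=(165,185,230,232),jar=(362,125,396,165)).items(): print(n,np.abs(a[y0:y1,x0:x1].astype(int)-b[y0:y1,x0:x1]).mean())
print(w2px('t17',[*(h+.072*np.array([np.cos(np.radians(203.3)),np.sin(np.radians(203.3))])),.137]))
P=lambda a:(*(h+.072*np.array([np.cos(np.radians(a)),np.sin(np.radians(a))])),.079)
ov('t17','t17o',(225,190,325,290),6,[(P(23.3),.0325,(0,255,0)),(P(113.3),.0325,(0,255,0)),(P(-66.7),.0325,(0,255,0))])
"
```

```text
[0.542329   0.26004905 0.079     ] 0.07215680106360646 24.1741587012479
[0.44785038 0.29599887 0.079     ] 0.07149057843547539 113.62487096622692
spoon 5.42771412984179
jar 5.907598039215686
[284.24070281 266.96887625]
```

View pics/t17o.png

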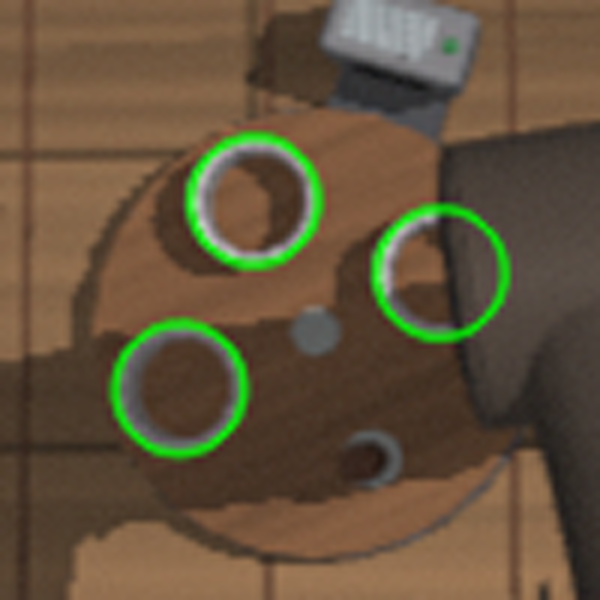

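```bash
python3 -c "
from h import *
a=cv2.imread('pics/t0.png').astype(int);b=cv2.imread('pics/t17.png').astype(int);c=cv2.imread('pics/t1.png').astype(int)
for n,(x0,y0,x1,y1) in dict(spoon=(165,185,230,232),jar=(362,125,396,165)).items(): print(n,np.abs(a-b)[y0:y1,x0:x1].mean(),np.abs(a-c)[y0:y1,x0:x1].mean())
ov('w17','w17o',(380,20,540,280),2.3,[((.577,-.257,.110),.025,(0,255,0)),((.577,-.257,.095),.025,(255,0,0))])
ov('t17','t17p',(400,190,460,290),6,[((.577,-.257,.110),.025,(0,255,0)),((.4183,-.236,.110),.025,(0,255,0))])
"
```

```text
spoon 5.42771412984179 4.21025641025641
jar 5.907598039215686 4.597794117647059
```

View pics/w17o.png

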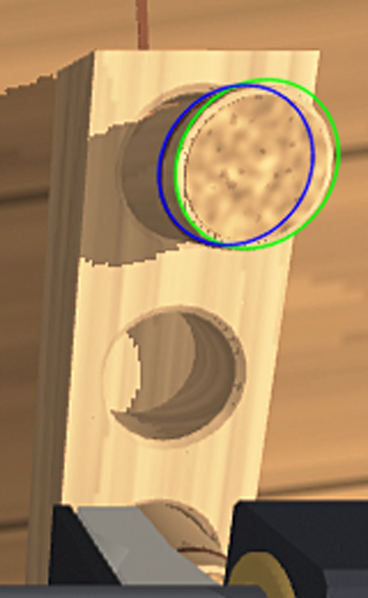

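View pics/t17p.png

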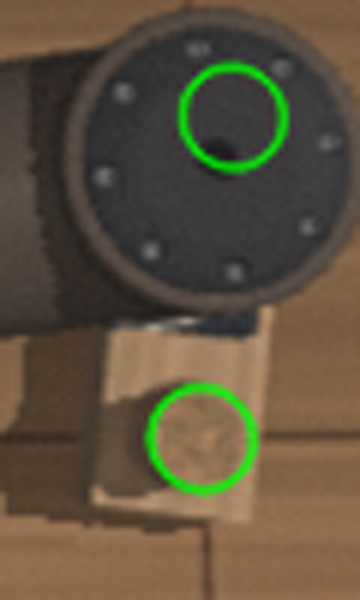

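```bash
python3 -m handwheel '[0,3,2,0,0,0,0,3,2,0,0,0,0,3,2,0,0,0]'
python3 -c "
from h import *
snap('top','t18'); print(r.close_job())"
```

```text
time_s: 31.65
tcp_pos: [0.5172, -0.0951, 0.241]
eef_rot: [180.0, -0.0, -7.3]
contact_force: [-0.3, -1.1, -0.5]
gripper_width: 0.0771
the job is handed in; nothing more can be done
None
```

I loaded the two canisters on the bench (the third was absent) into two cups of the wheel. I then cranked the wheel counter-clockwise for about 374°, until it met its stop, and moved both canisters into the outer wells of the storage block. The job was handed in at about 31.7 s.

**Last checks:**
- **Canisters:** both stand upright. At seating, the tool heights matched fully down to within about 1 mm. In the last wrist picture the far canister's top sits slightly inside the outline I predicted. I put that down to the arm still moving.
- **Wheel:** the cups read 23.3–24.2° against 23.3° when it met the stop. That is no visible movement, within measuring error.
- **Jar and spoon:** they look unmoved in the top view. The pixel difference from the start was 5–6, against about 4–5 between two early pictures before anything moved. I took that as noise and a changed shadow.
- **Force:** the highest reading I saw was about 37 N, at the stop. It is only sampled at the end of each move.
- **Final picture:** I took a last top view just before handing in but did not look at it. These checks come from the pictures taken just before the last small retreat of the arm.

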